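Seat the copper terminals and nest the housings

TASK

Every loose dark housing on the bench has a copper terminal standing out in the slot at each of its two ends: press each terminal fully home against the nose of the steel bracket (not with the gripper), one end first, then turn the housing round for the other. Nest all these finished housings, upright and fully down, into one stack on the housing that is already clipped in the tray, and leave the other small things lying around where they are.

Things in the scene. Friction and masses are not known exactly. Their poses are not given: they have to be found in the camera images.
- housing1: Loose dark-grey open plastic tub, 120 g, upright; may be absent. Origin: centre of underside, z up. 44 mm high: to z 24 a tapered tub, outside 36 x 46 mm (x, y) at its steel sole, 46 x 56 at its top; z 24 to 44 a collar, outside 58 mm in x (flat sides, to grip) by 86 mm in y, mouth 50 x 60. Each y end of the collar has a slot, 14 mm wide, 10 deep, open above and below, with a copper terminal.
- housing1_a (a joint): How far the copper terminal (12 mm wide, 14 high) in the +y end slot of housing1 is pushed in, in m: 0 = out (its face 1 mm inside the collar's end), 0.006 = fully home (7 mm inside). Slides stiffly (about 4 N), stays where left.
- housing1_b (a joint): How far the copper terminal (12 mm wide, 14 high) in the -y end slot of housing1 is pushed in, in m: 0 = out (its face 1 mm inside the collar's end), 0.006 = fully home (7 mm inside). Slides stiffly (about 4 N), stays where left.
- housing2: Loose housing, the same in every way as housing1; may be absent.
- housing2_a (a joint): How far the copper terminal (12 mm wide, 14 high) in the +y end slot of housing2 is pushed in, in m: 0 = out (its face 1 mm inside the collar's end), 0.006 = fully home (7 mm inside). Slides stiffly (about 4 N), stays where left.
- housing2_b (a joint): How far the copper terminal (12 mm wide, 14 high) in the -y end slot of housing2 is pushed in, in m: 0 = out (its face 1 mm inside the collar's end), 0.006 = fully home (7 mm inside). Slides stiffly (about 4 N), stays where left.
- housing3: Loose housing, the same in every way as housing1; may be absent.
- housing3_a (a joint): How far the copper terminal (12 mm wide, 14 high) in the +y end slot of housing3 is pushed in, in m: 0 = out (its face 1 mm inside the collar's end), 0.006 = fully home (7 mm inside). Slides stiffly (about 4 N), stays where left.
- housing3_b (a joint): How far the copper terminal (12 mm wide, 14 high) in the -y end slot of housing3 is pushed in, in m: 0 = out (its face 1 mm inside the collar's end), 0.006 = fully home (7 mm inside). Slides stiffly (about 4 N), stays where left.
- housing4: Loose housing, the same in every way as housing1; may be absent.
- housing4_a (a joint): How far the copper terminal (12 mm wide, 14 high) in the +y end slot of housing4 is pushed in, in m: 0 = out (its face 1 mm inside the collar's end), 0.006 = fully home (7 mm inside). Slides stiffly (about 4 N), stays where left.
- housing4_b (a joint): How far the copper terminal (12 mm wide, 14 high) in the -y end slot of housing4 is pushed in, in m: 0 = out (its face 1 mm inside the collar's end), 0.006 = fully home (7 mm inside). Slides stiffly (about 4 N), stays where left.
- first: A finished housing, shaped as housing1, held fast upright in the tray by two clips: the foot of the stack. Origin: centre of underside, z up, y along its length. The tub of one housing goes into the mouth of another (either way round in y) with about 1.5 mm to spare at each side, until its collar rests on the rim below: each nested housing stands 20 mm above the one under it.
- tray_in (a point): Centre of the floor of the fixed shallow grey-green steel tray, 170 x 200 mm (x, y) with walls 14 mm high over the bench; its floor is 3 mm above the bench.
- nose (a point): Middle of the tip of the pressing nose of the fixed bent steel bracket, 55 mm above the bench. The point's x axis points from the tip back into the bracket: press housings on along it. The nose is an upright bar 8 mm wide, from 30 to 80 mm above the bench, 34 mm out from the bracket's upright plate (70 mm wide, 82 high); below the nose is free.
- coil: Bystander, loose: small copper-wound bobbin, 40 mm across, 18 mm high, among the housings. Origin: centre of its underside.
- disc1: Bystander, loose: dark disc with a stub, 40 mm across. Origin: centre of its underside.
- disc2: Bystander, loose: dark disc with a stub, 40 mm across. Origin: centre of its underside.
- tape: Bystander, loose: roll of tape lying flat, 70 mm across, 24 mm high. Origin: centre of its underside.
Things that resemble listed ones, but are neither listed nor needed, are in the scene too. What is shaped like the housing3 but yellow is not meant.

How it is judged:
By the outcome, as a careful person would: the job done as asked, in the order asked, and still so for the second after the job is handed in, with the robot touching nothing.
Of housing1, housing2, housing3, housing4 only 3 to 4 are there at a start; the rules pass over those that are not, and their reading is None.
At some moment in a run one of housing1, housing2, housing3, housing4 may be knocked a few centimetres aside while the robot is not near it.
It also fails if it takes over 210 s, if anything falls off the work surface, if the arm or the gripper's body presses on something with over 40 N, if the wrist force passes 120 N, or if a joint passes its speed limit or range.

ROBOT

A 6-joint arm with a two-finger parallel gripper is mounted at the origin on the work surface. World frame = base frame: x ahead of the robot, y to its left, z up, the work surface at z = 0. Lengths are in m, angles in degrees, forces in N, time in s.
With the tool pointing down it reaches from about 0.4 to 0.825 m from the base axis. Payload 7 kg.
Tool frame: the origin (TCP) lies midway between the tips of the shut fingers; the grasp point (between the pads) lies 19 mm behind it (r.grip_point_offset is the z of the grasp point in the tool frame, in m); z points along the fingers, y is the line along which they close (so a half turn about z gives the same grasp; the last joint's range is limited). The gripper opens to 88 mm and grips with 3 to 60 N. Pads are 19 mm wide; open, the fingers measure 130 mm over their backs; the gripper's body (78 mm by 193 mm) begins 47 mm behind the grasp point.
Start: joints at [81.079, 20.546, 0.682, 0, -70.136, -16.507], TCP at [0.29, 0.61, 0.227] pointing down, gripper open.
Joint ranges: [-176.03, 176.03], [-82.01, 121.73], [-58.28, 71.71], [-173.87, 95.51], [-174.79, -0.11], [-173.66, 173.66]. Speed limits (degrees/s): [136.94, 136.94, 172.46, 180, 180, 180].

INTERFACE

Orientations are given as [roll, pitch, yaw] about the fixed x, y, z axes, in that order (R = Rz(yaw) Ry(pitch) Rx(roll)).
In Python, from plant import r, viewer, recognise, outline_of, pinpoint gives the robot as it stands.
- The arm moves only by the tool move_arm, never from a script. Its argument "targets" is a list of rows, each a list of 2 entries, a list of its own where there are three numbers: the shift along the tool's x, y, z in cm, then the turn, a rotation vector about the tool's x, y, z in rad. A call has 1 to 5 rows; each row is the pose to reach, as a shift and turn from the pose commanded when the call began, along the tool's axes at that moment; what a row does not reach only later rows make up. A row lasts 1/8 s, in which the tool goes at most 62.5 mm and 10.7 degrees, less where a joint would pass 70% of its speed; a pose out of reach is approached as far as the arm can. A call with a gripper value outside its range is refused whole. "jaw" is the finger opening in cm, from 0 to 8.76, set as the call begins (left out, the last holds). The fingers move at their own pace and stop on an object; "squeeze" is the grip in N (left out, the last holds). Time passes only in rows, so rows that repeat a pose let the fingers close. It gives the time, the measured TCP pose, the force, the opening and the grip force at its end, in the units of the state.
- r.get_state(): the state, without advancing time (a new reading comes with each control period).
- viewer.capture(name): name is "side" or "top" or "wrist"; returns a dict with "image" (400x640x3 uint8, blue, green, red), "intrinsics" (3x3 intrinsics, pixels), "camera_from_world" (4x4, takes a point from world to camera coordinates). Camera axes: x right, y up, looking along -z (the intrinsics and any distortion apply to the point x, -y, -z); pixel columns grow to the right and rows downward; lengths in m; the calibration is good to about 2 mm. The wrist camera is an equidistant fisheye: a pixel r from the principal point sees the ray r / f radians off the axis. A picture is of the moment at which its call begins. There is no depth.
- r.close_job(): hands the job in; it is judged then, once.
Trained networks look in the newest picture that a camera, given by its name, has taken for a name from the list of things; names that differ only in an ending like _2 or _b are one class to them, and where a whole thing is asked for, a point or a joint stands for the part that bears it (a point fixed in the world has none). Each returns a list of dicts, best first, with "score" (0 to 1); they miss things now and then, are a little off and sometimes report something else, mostly with a low value. They report only what shows in the picture. A call takes as long as a camera call. They do not tell look-alikes from the thing itself.
- recognise(label, camera): "box" ([left, top, right, bottom] in pixels, round what is visible of it).
- outline_of(label, camera): "mask" (400x640 bool, what is visible of it) and "box" ([left, top, right, bottom] in pixels, round what is visible of it).
- pinpoint(label, camera): "location" ([row, column] in pixels: a listed point, or the origin of a listed thing).
The state is a dict: "time_s": time; "joints": joint angles; "qd": joint speeds; "joint_torque": joint torques, N m; "tcp_pos": TCP position; "eef_rot": TCP orientation; "contact_force": force on the tool from outside, world axes, zero at the start; "moment": the same for the moment, N m; "gripper_width": finger opening in m; "gripper_force": force on a finger pad.
Only numpy, scipy, OpenCV 4.12 (cv2) and the standard library are available. Lean on these libraries where they do the work, as an engineer would, in place of code of your own. Each camera call takes 0.05 s, during which the arm holds its last target. There are 200 camera calls.

## Working session

There is one attempt and no reset: what is moved stays moved. The work goes in short steps, Python scripts to look and compute and a tool call to move; the robot and the scene stay as the last step left them, time stands still between calls to the robot, and variables do not carry over. Pictures are saved under pics/ and viewed, at most 14 in all, crops included, and the job is handed in when it is done.

Besides the shell and the picture viewer there is one more tool, called after "Emit:" as a command line: name --argument value ..., lists and objects as JSON in quotes. move_arm: Moves the arm, as the interface text tells. Its arguments: {"type":"object","properties":{"targets":{"type":"array","items":{"type":"array"}},"jaw":{"type":"number"},"squeeze":{"type":"number"}},"required":["targets"]}

```bash
ls; mkdir -p pics; cat > h.py <<'E'
import numpy as np, cv2
from plant import r, viewer, recognise, outline_of, pinpoint
from scipy.spatial.transform import Rotation as R
def cap(n,f=None):
    c=viewer.capture(n)
    if f: cv2.imwrite('pics/'+f,c['image'])
    return c
def ray(c,row,col,fish=False):
    K=np.array(c['intrinsics']);T=np.array(c['camera_from_world'])
    x=(col-K[0,2])/K[0,0];y=(row-K[1,2])/K[1,1]
    if fish:
        t=np.hypot(x,y);s=np.sin(t)/t if t>1e-9 else 1
        d=np.array([x*s,-y*s,-np.cos(t)])
    else: d=np.array([x,-y,-1.])
    o=-T[:3,:3].T@T[:3,3]
    return o,T[:3,:3].T@d
def at(c,row,col,z,fish=False):
    o,d=ray(c,row,col,fish);return o+d*(z-o[2])/d[2]
def proj(c,p,fish=False):
    K=np.array(c['intrinsics']);T=np.array(c['camera_from_world'])
    q=T[:3,:3]@np.array(p)+T[:3,3];q=np.array([q[0],-q[1],-q[2]])
    if fish:
        h=np.hypot(q[0],q[1]);t=np.arctan2(h,q[2]);u=q[:2]/h*t
    else: u=q[:2]/q[2]
    return K[1,1]*u[1]+K[1,2],K[0,0]*u[0]+K[0,2]
E
python3 - <<'E'
from h import *
s=r.get_state();print(s['tcp_pos'],s['eef_rot'],s['time_s'])
for n in ['top','side','wrist']:
    c=cap(n,n+'0.png');T=np.array(c['camera_from_world']);print(n,np.array(c['intrinsics']).round(1).tolist(),(-T[:3,:3].T@T[:3,3]).round(3),T[:3,:3].round(2).tolist())
    for l in ['housing1','first','nose','tray_in','coil']:
        print(l,[(round(d['score'],2),np.round(d['location']).tolist()) + ((at(c,*d['location'],{'nose':.055}.get(l,.0)).round(3).tolist(),) if n=='top' else ()) for d in pinpoint(l,n)])
E
```

```text
pics
[0.28963917 0.60914923 0.22563977] [ 1.79906435e+02 -7.76810474e-03 -2.54351723e+01] 0.0
top [[361.5, 0.0, 321.3], [0.0, 361.5, 192.9], [0.0, 0.0, 1.0]] [ 0.442 -0.021  1.078] [[-0.02, -1.0, -0.01], [1.0, -0.02, 0.09], [-0.09, -0.01, 1.0]]
housing1 [(0.92, [220.0, 302.0], [0.463, 0.044, 0.0]), (0.74, [166.0, 359.0], [0.623, -0.129, 0.0]), (0.7, [220.0, 347.0], [0.461, -0.089, 0.0]), (0.69, [264.0, 333.0], [0.332, -0.045, 0.0])]
first [(0.71, [209.0, 203.0], [0.501, 0.34, 0.0])]
nose [(0.8, [182.0, 430.0], [0.564, -0.323, 0.055])]
tray_in [(0.96, [208.0, 206.0], [0.503, 0.33, 0.0])]
coil [(0.69, [188.0, 317.0], [0.558, -0.002, 0.0])]
side [[409.4, 0.0, 323.5], [0.0, 409.4, 196.8], [0.0, 0.0, 1.0]] [ 0.288 -0.699  0.528] [[0.95, -0.32, 0.02], [0.16, 0.51, 0.84], [-0.28, -0.8, 0.54]]
housing1 [(0.89, [190.0, 357.0]), (0.88, [249.0, 299.0]), (0.76, [245.0, 387.0]), (0.76, [214.0, 285.0])]
first [(0.84, [154.0, 275.0])]
nose [(0.58, [304.0, 407.0])]
tray_in [(0.74, [155.0, 276.0])]
coil [(0.78, [220.0, 333.0])]
wrist [[309.7, 0.0, 321.0], [0.0, 309.7, 198.9], [0.0, 0.0, 1.0]] [0.362 0.575 0.385] [[-0.43, -0.9, -0.0], [0.86, -0.41, -0.29], [0.26, -0.13, 0.96]]
housing1 [(0.78, [11.0, 627.0])]
first []
nose []
tray_in []
coil []
```

```bash
python3 - <<'E'
import cv2
a=cv2.imread('pics/top0.png');cv2.imwrite('pics/top0c.png',cv2.resize(a[90:330,160:480],None,fx=2.5,fy=2.5,interpolation=cv2.INTER_CUBIC))
E
```

```text
(no output)
```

View pics/top0c.png

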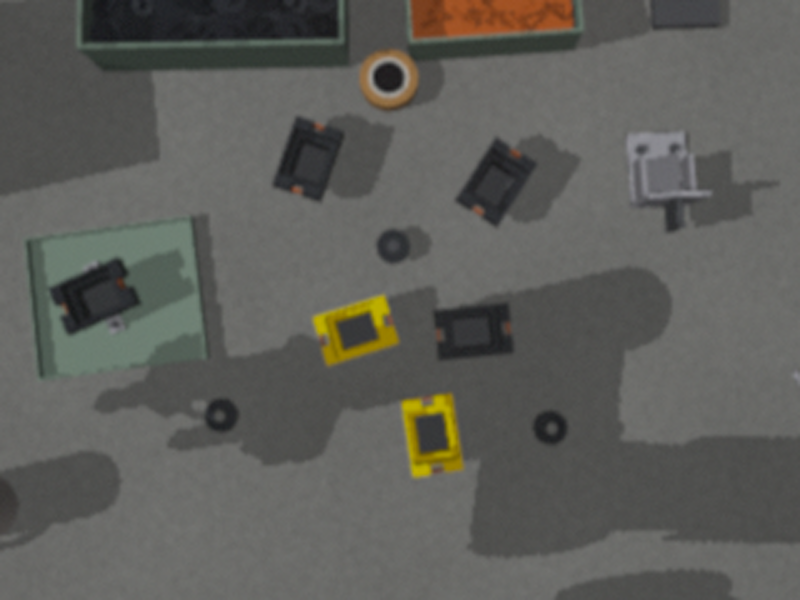

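View pics/side0.png

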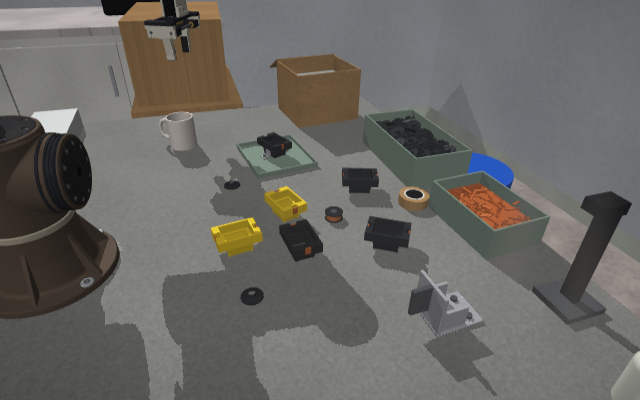

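The top view (full-image col,row) shows three dark housings at (283,154), (358,163) and (349,222). The finished one sits in the tray at (199,209). The two yellow tubs at (303,222) and (333,264) are look-alikes I'll leave alone. The nose is the dark bar at (430,178), pointing towards -x.

```bash
cat >> h.py <<'E'
from scipy.optimize import minimize
def projs(c,P,fish): return np.array([proj(c,p,fish)[::-1] for p in P])
def hull(z0):
    def box(a,b,z): return [(sx*a,sy*b,z0+z) for sx in(-1,1) for sy in(-1,1)]
    return [np.array(box(.029,.043,.024)+box(.029,.043,.044)),np.array(box(.018,.023,0)+box(.023,.028,.024))]
def fit(obs,x0,z0=0.):
    """obs: list of (cap,mask,fish); x0=(x,y,yawdeg of housing y axis)"""
    H=hull(z0)
    def cost(p):
        t=np.radians(p[2]-90);M=np.array([[np.cos(t),-np.sin(t),0],[np.sin(t),np.cos(t),0],[0,0,1]]);s=0
        for c,m,f in obs:
            im=np.zeros(m.shape,np.uint8)
            for h in H:
                q=projs(c,h@M.T+[p[0],p[1],0],f)
                cv2.fillConvexPoly(im,cv2.convexHull(np.round(q*16).astype(np.int32)),1,cv2.LINE_8,4)
            s+=1-(im.astype(bool)&m).sum()/max(1,(im.astype(bool)|m).sum())
        return s
    best=None
    for y0 in (x0[2],) if x0[2] is not None else (0,30,60,90,120,150):
        o=minimize(cost,[x0[0],x0[1],y0],method='Nelder-Mead',options=dict(initial_simplex=[[x0[0]+a,x0[1]+b,y0+e] for a,b,e in((0,0,0),(.008,0,0),(0,.008,0),(0,0,12))],xatol=2e-4,fatol=1e-4,maxiter=80))
        if best is None or o.fun<best.fun: best=o
    return best.x.round(4),round(best.fun/len(obs),3)
def masks(c,n,label='housing1'):
    out=[]
    for d in outline_of(label,n):
        m=d['mask'];px=c['image'][m].astype(float)
        out.append((m,d['score'],(px.max(1)-px.min(1)).mean(),np.argwhere(m).mean(0)))
    return out
def tool(dw):
    """world shift m -> tool cm at current pose"""
    s=r.get_state();return (R.from_euler('xyz',s['eef_rot'],degrees=True).inv().apply(dw)*100).round(2)
E
python3 - <<'E'
from h import *
ct=cap('top')
for l,z in (('housing1',0),('first',.003)):
    for m,s,sat,ce in masks(ct,'top',l):
        p=at(ct,*ce,z+.03);print(l,round(s,2),round(sat),ce.round(),p.round(3),fit([(ct,m,False)],(p[0],p[1],None),z) if sat<50 else 'yellow')
nt=pinpoint('nose','top');cs=cap('side');ns=pinpoint('nose','side')
o1,d1=ray(ct,*nt[0]['location']);o2,d2=ray(cs,*ns[0]['location'])
a=np.linalg.lstsq(np.c_[d1,-d2],o2-o1,rcond=None)[0];print('nose',o1+d1*a[0],o2+d2*a[1])
print(r.get_state()['joints'])
E
```

```text
housing1 0.93 3 [222. 349.] [ 0.455 -0.093  0.03 ] (array([ 0.4549, -0.0935, 91.8466]), np.float64(0.114))
housing1 0.9 107 [264. 332.] [ 0.336 -0.042  0.03 ] yellow
housing1 0.72 4 [153. 283.] [0.66  0.097 0.03 ] (array([6.584000e-01, 9.540000e-02, 1.609268e+02]), np.float64(0.144))
housing1 0.61 4 [162. 359.] [ 0.629 -0.125  0.03 ] (array([ 6.275000e-01, -1.239000e-01,  1.456358e+02]), np.float64(0.062))
housing1 0.61 101 [221. 303.] [0.458 0.041 0.03 ] yellow
first 0.93 5 [208. 198.] [0.502 0.345 0.033] (array([  0.5033,   0.3433, 116.3398]), np.float64(0.158))
nose [ 0.56432777 -0.32236364  0.04628714] [ 0.56151677 -0.32119295  0.04561189]
[ 8.10793216e+01  2.05483966e+01  6.81119764e-01  4.25549461e-04
 -7.01343336e+01 -1.65077124e+01]
```

```bash
cat >> h.py <<'E'
def plan(*tg):
    """world targets (x,y,z,yaw unwrapped near current); prints rows (one per call, repeat 5x)"""
    s=r.get_state();p=np.array(s['tcp_pos']);y=s['eef_rot'][2]
    for t in tg:
        d=np.array(t[:3])-p;dy=t[3]-y
        if abs(dy)>185: dy-=360*np.sign(dy)
        n=int(max(1,np.ceil(np.linalg.norm(d)/.29),np.ceil(abs(dy)/50)))
        for i in range(n):
            a=np.radians(y);e=d/n*100
            print('[[%.2f, %.2f, %.2f],[0,0,%.3f]]'%(np.cos(a)*e[0]+np.sin(a)*e[1],np.sin(a)*e[0]-np.cos(a)*e[1],-e[2],-np.radians(dy/n)))
            y+=dy/n
        p=np.array(t[:3]);print('-> at',t)
E
python3 -c "
from h import *
plan((.455,-.0935,.2,-88))"
```

```text
[[15.04, 18.80, 0.88],[0,0,0.364]]
[[20.74, 12.22, 0.88],[0,0,0.364]]
[[23.73, 4.03, 0.88],[0,0,0.364]]
-> at (0.455, -0.0935, 0.2, -88)
```

Emit:
move_arm --targets '[[[15.04,18.8,0.88],[0,0,0.364]],[[15.04,18.8,0.88],[0,0,0.364]],[[15.04,18.8,0.88],[0,0,0.364]],[[15.04,18.8,0.88],[0,0,0.364]],[[15.04,18.8,0.88],[0,0,0.364]]]' --jaw 7.2 --squeeze 40

```text
time_s: 1.82
tcp_pos: [0.3453, 0.3721, 0.2184]
eef_rot: [-180.0, 0.0, -46.4]
contact_force: [1.0, 1.1, 0.5]
gripper_width: 0.0721
gripper_force: 0.0
```

Emit:
move_arm --targets '[[[20.74,12.22,0.88],[0,0,0.364]],[[20.74,12.22,0.88],[0,0,0.364]],[[20.74,12.22,0.88],[0,0,0.364]],[[20.74,12.22,0.88],[0,0,0.364]],[[20.74,12.22,0.88],[0,0,0.364]]]'

```text
time_s: 2.45
tcp_pos: [0.4003, 0.1386, 0.2091]
eef_rot: [-180.0, 0.0, -67.4]
contact_force: [-0.1, 0.6, 0.1]
gripper_width: 0.072
gripper_force: 0.0
```

Emit:
move_arm --targets '[[[23.73,4.03,0.88],[0,0,0.364]],[[23.73,4.03,0.88],[0,0,0.364]],[[23.73,4.03,0.88],[0,0,0.364]],[[23.73,4.03,0.88],[0,0,0.364]],[[23.73,4.03,0.88],[0,0,0.364]]]'

```text
time_s: 3.08
tcp_pos: [0.4559, -0.0957, 0.1997]
eef_rot: [180.0, -0.0, -88.2]
contact_force: [0.2, 0.4, -0.3]
gripper_width: 0.072
gripper_force: 0.0
```

```bash
cat >> h.py <<'E'
def look(x0,z0=0.,label='housing1',f=None):
    c=cap('wrist',f)
    for m,s,sat,ce in masks(c,'wrist',label):
        p=at(c,*ce,z0+.03,True)
        if sat<50 and np.hypot(p[0]-x0[0],p[1]-x0[1])<.06:
            q=fit([(c,m,True)],(p[0],p[1],x0[2]),z0);print(label,round(s,2),*q);return c,m,q[0]
        else: print('skip',p.round(3),round(sat))
    return c,None,None
E
python3 - <<'E'
from h import *
c,m,q=look((.455,-.0935,91.8),f='w1.png')
if q is not None:
    for dz in (.026,): plan((q[0],q[1],dz,q[2]-180))
for d in pinpoint('nose','wrist'): print('nose',d['score'],d['location'],at(c,*d['location'],.055,True))
E
```

```text
housing1 0.97 [ 4.55800e-01 -9.10000e-02  9.47327e+01] 0.039
[[-0.24, -0.04, 17.39],[0,0,-0.049]]
-> at (np.float64(0.4558), np.float64(-0.091), 0.026, np.float64(-85.2673))
```

View pics/w1.png

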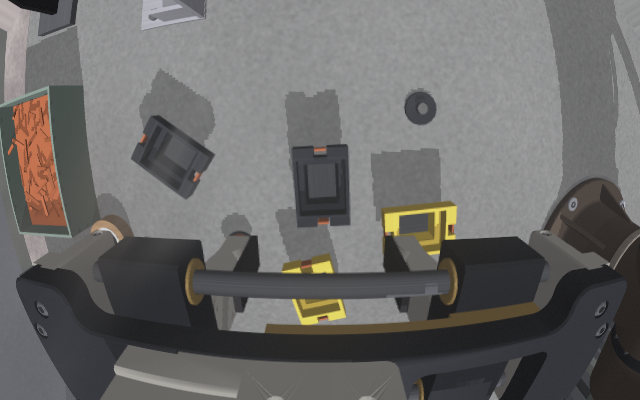

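The wrist view confirms a dark housing at (321,185). The yellow tubs at (315,290) and (420,230) are clear of the fingers' descent.

Emit:
move_arm --targets '[[[-0.24,-0.04,6],[0,0,-0.049]],[[-0.24,-0.04,12],[0,0,-0.049]],[[-0.24,-0.04,16],[0,0,-0.049]],[[-0.24,-0.04,17.4],[0,0,-0.049]],[[-0.24,-0.04,17.4],[0,0,-0.049]]]'

```text
time_s: 3.85
tcp_pos: [0.4549, -0.0896, 0.0254]
eef_rot: [179.9, -0.0, -85.0]
contact_force: [1.2, 0.7, 0.5]
gripper_width: 0.0718
gripper_force: 0.0
```

Emit:
move_arm --targets '[[[0,0,0],[0,0,0]],[[0,0,0],[0,0,0]],[[0,0,0],[0,0,0]],[[0,0,0],[0,0,0]],[[0,0,0],[0,0,0]]]' --jaw 4 --squeeze 40

```text
time_s: 4.47
tcp_pos: [0.4562, -0.0907, 0.0271]
eef_rot: [-179.9, 0.0, -85.2]
contact_force: [-1.2, 3.6, 6.7]
gripper_width: 0.0573
gripper_force: 40.0
```

Emit:
move_arm --targets '[[[0,0,-4],[0,0,0]],[[0,0,-8],[0,0,0]],[[0,0,-12],[0,0,0]],[[0,0,-12],[0,0,0]],[[0,0,-12],[0,0,0]]]'

```text
time_s: 5.1
tcp_pos: [0.4547, -0.0911, 0.1458]
eef_rot: [180.0, 0.0, -85.2]
contact_force: [0.5, -0.1, -1.8]
gripper_width: 0.0582
gripper_force: 40.0
```

```bash
python3 -c "
from h import *
plan((.46,-.322,.2,0))"
```

```text
[[11.53, 0.70, -2.71],[0,0,-0.744]]
[[8.01, 8.32, -2.71],[0,0,-0.744]]
-> at (0.46, -0.322, 0.2, 0)
```

Emit:
move_arm --targets '[[[11.53,0.7,-2.71],[0,0,-0.744]],[[11.53,0.7,-2.71],[0,0,-0.744]],[[11.53,0.7,-2.71],[0,0,-0.744]],[[11.53,0.7,-2.71],[0,0,-0.744]],[[11.53,0.7,-2.71],[0,0,-0.744]]]'

```text
time_s: 5.72
tcp_pos: [0.4569, -0.2068, 0.1714]
eef_rot: [179.9, 0.2, -42.4]
contact_force: [-0.6, 0.3, -0.5]
gripper_width: 0.0577
gripper_force: 40.0
```

Emit:
move_arm --targets '[[[8,8.3,-2.7],[0,0,-0.744]],[[8,8.3,-2.7],[0,0,-0.744]],[[8,8.3,-2.7],[0,0,-0.744]],[[8,8.3,-2.7],[0,0,-0.744]],[[8,8.3,-2.7],[0,0,-0.744]]]'

```text
time_s: 6.35
tcp_pos: [0.4599, -0.3217, 0.1984]
eef_rot: [-179.9, 0.2, 0.0]
contact_force: [1.1, 0.1, -1.3]
gripper_width: 0.0578
gripper_force: 40.0
```

```bash
python3 - <<'E'
from h import *
c=cap('wrist','w2.png')
s=r.get_state();print(s['tcp_pos'],s['eef_rot'],s['joints'])
for d in pinpoint('nose','wrist'): print('nose',d['score'],d['location'],at(c,*d['location'],.055,True))
E
```

```text
[ 0.46013899 -0.321579    0.19878082] [-1.79948890e+02  1.39312646e-01  4.79668652e-02] [-1.49800299e+01  1.11579886e+01 -1.60771345e+01 -1.48710860e-02
 -6.29126782e+01  1.05034723e+02]
nose 0.91 [78.2, 322.1] [ 0.56753209 -0.32276544  0.055     ]
```

View pics/w2.png

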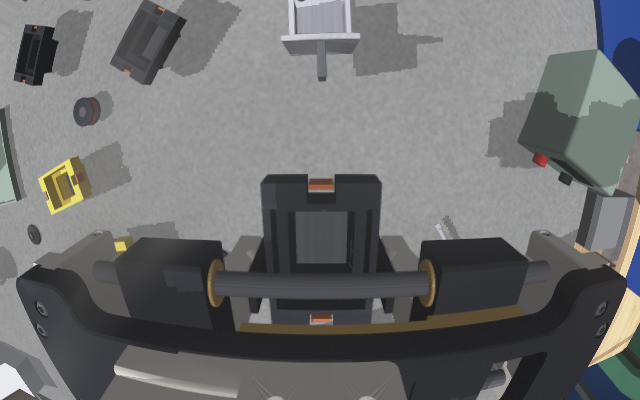

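Wrist view: the housing is held with its terminal at (321,185). The nose bar runs (322,52) to (322,78) and the plate edge runs (282,38) to (359,42). I'll crop in to get the bracket's direction.

```bash
python3 - <<'E'
import cv2
a=cv2.imread('pics/w2.png');cv2.imwrite('pics/w2c.png',cv2.resize(a[0:100,270:370],None,fx=6,fy=6,interpolation=cv2.INTER_CUBIC))
E
```

```text
(no output)
```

View pics/w2c.png

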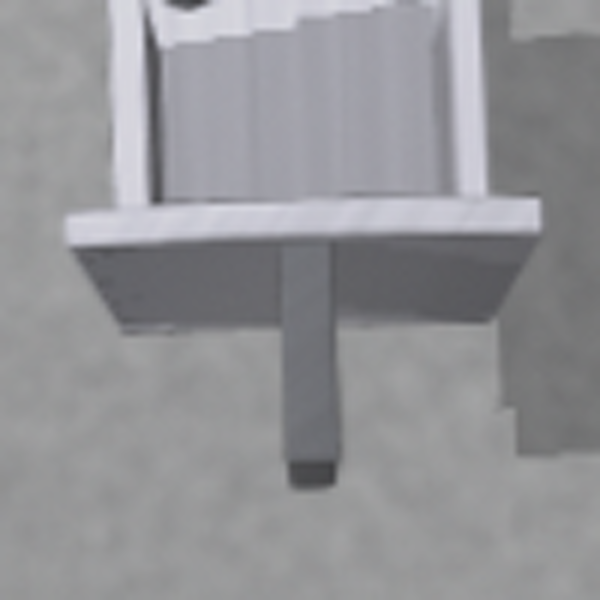

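```bash
python3 - <<'E'
from h import *
c=cap('wrist')
P=lambda x,y,z:at(c,y/6-.4,270+x/6-.4,z,True)
A,B=P(289,462,.08),P(340,458,.08);C,D=P(281,245,.08),P(332,240,.08);E,F=P(67,247,.082),P(540,232,.082)
print('tip',A,B,(A+B)/2);print('base',C,D,(C+D)/2);n=(C+D-A-B)/2;print('dir',np.degrees(np.arctan2(n[1],n[0])),'len',np.linalg.norm(n))
e=F-E;print('plate',E,F,np.linalg.norm(e),np.degrees(np.arctan2(e[1],e[0]))+90)
z=.1988-.026+.044
for p in ((185,321),(180,263),(180,381),(178,309),(178,333.5)):print(p,at(c,*p,z,True))
E
```

```text
tip [ 0.56732281 -0.31900449  0.08      ] [ 0.56791791 -0.3264618   0.08      ] [ 0.56762036 -0.32273315  0.08      ]
base [ 0.60058516 -0.31789518  0.08      ] [ 0.6013496  -0.32535734  0.08      ] [ 0.60096738 -0.32162626  0.08      ]
dir 1.901123955044198 len 0.033365388295938235
plate [ 0.60068599 -0.28665461  0.082     ] [ 0.60282319 -0.35571885  0.082     ] 0.06909730224505116 1.772454750872484
(185, 321) [ 0.50382443 -0.32186491  0.2168    ]
(180, 263) [ 0.50638944 -0.29445722  0.2168    ]
(180, 381) [ 0.50630753 -0.35023875  0.2168    ]
(178, 309) [ 0.50721159 -0.31627252  0.2168    ]
(178, 333.5) [ 0.50719358 -0.32770288  0.2168    ]
```

```bash
python3 -c "
from h import *
plan((.4976,-.3249,.12,1.8),(.4976,-.3249,.047,1.8),(.5196,-.3242,.047,1.8))"
```

```text
[[3.71, 0.34, 7.94],[0,0,-0.033]]
-> at (0.4976, -0.3249, 0.12, 1.8)
[[0.00, 0.00, 7.30],[0,0,-0.000]]
-> at (0.4976, -0.3249, 0.047, 1.8)
[[2.20, -0.00, -0.00],[0,0,-0.000]]
-> at (0.5196, -0.3242, 0.047, 1.8)
```

Emit:
move_arm --targets '[[[1.85,0.17,4],[0,0,-0.033]],[[3.71,0.34,8],[0,0,-0.033]],[[3.71,0.34,12],[0,0,-0.033]],[[3.71,0.34,15.3],[0,0,-0.033]],[[3.71,0.34,15.3],[0,0,-0.033]]]'

```text
time_s: 7.12
tcp_pos: [0.496, -0.3242, 0.0446]
eef_rot: [-179.9, 0.3, 1.8]
contact_force: [0.4, -0.3, -0.6]
gripper_width: 0.0576
gripper_force: 40.0
```

Emit:
move_arm --targets '[[[0.7,0,0],[0,0,0]],[[1.4,0,0],[0,0,0]],[[2.2,0,0],[0,0,0]],[[2.2,0,0],[0,0,0]],[[2.2,0,0],[0,0,0]]]'

```text
time_s: 7.75
tcp_pos: [0.5198, -0.3243, 0.0474]
eef_rot: [-180.0, -0.0, 2.0]
contact_force: [0.1, -0.2, -1.4]
gripper_width: 0.0575
gripper_force: 40.0
```

```bash
python3 - <<'E'
from h import *
c=cap('wrist','w3.png')
s=r.get_state();print(s['tcp_pos'],s['eef_rot'],s['contact_force'])
cv2.imwrite('pics/w3c.png',cv2.resize(c['image'][80:230,220:420],None,fx=4,fy=4,interpolation=cv2.INTER_CUBIC))
E
```

```text
[ 0.51967952 -0.32432197  0.04730806] [-1.79995787e+02  8.22225850e-03  1.95414051e+00] [-0.02854949  0.26691849 -2.36076896]
```

View pics/w3c.png

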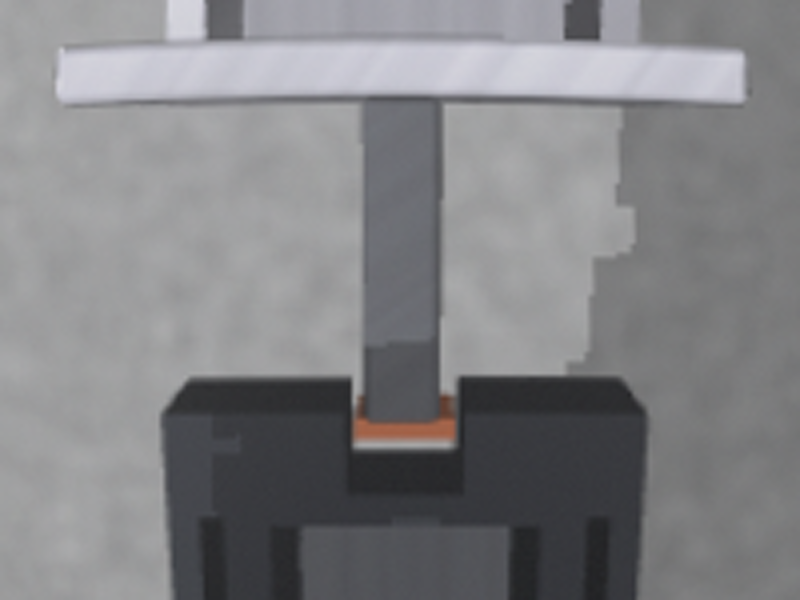

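The nose is centred on the slot, at crop (402,400), in front of the terminal.

Emit:
move_arm --targets '[[[0.3,0,0],[0,0,0]],[[0.5,0,0],[0,0,0]],[[0.7,0,0],[0,0,0]],[[0.8,0,0],[0,0,0]],[[0.8,0,0],[0,0,0]]]'

```text
time_s: 8.43
tcp_pos: [0.5275, -0.324, 0.047]
eef_rot: [-180.0, 0.0, 1.9]
contact_force: [-3.7, -0.4, -0.0]
gripper_width: 0.0579
gripper_force: 40.0
```

Emit:
move_arm --targets '[[[0.1,0,0],[0,0,0]],[[0.15,0,0],[0,0,0]],[[0.2,0,0],[0,0,0]],[[0.2,0,0],[0,0,0]],[[0.2,0,0],[0,0,0]]]'

```text
time_s: 9.05
tcp_pos: [0.5295, -0.324, 0.0471]
eef_rot: [-180.0, 0.0, 1.9]
contact_force: [-4.5, -0.3, -0.7]
gripper_width: 0.0576
gripper_force: 40.0
```

Contact, with the terminal sliding at about 4 N. I'll keep going.

Emit:
move_arm --targets '[[[0.1,0,0],[0,0,0]],[[0.15,0,0],[0,0,0]],[[0.2,0,0],[0,0,0]],[[0.2,0,0],[0,0,0]],[[0.2,0,0],[0,0,0]]]'

```text
time_s: 9.68
tcp_pos: [0.5296, -0.3239, 0.047]
eef_rot: [-180.0, 0.2, 1.9]
contact_force: [-10.4, -0.6, 2.7]
gripper_width: 0.0578
gripper_force: 40.0
```

Emit:
move_arm --targets '[[[0.05,0,0],[0,0,0]],[[0.1,0,0],[0,0,0]],[[0.1,0,0],[0,0,0]],[[0.1,0,0],[0,0,0]],[[0.1,0,0],[0,0,0]]]'

```text
time_s: 10.3
tcp_pos: [0.5296, -0.3239, 0.0469]
eef_rot: [-179.9, 0.3, 1.9]
contact_force: [-14.3, -0.8, 5.6]
gripper_width: 0.0574
gripper_force: 40.0
```

Emit:
move_arm --targets '[[[-2,0,0],[0,0,0]],[[-4,0,0],[0,0,0]],[[-7,0,0],[0,0,0.15]],[[-7,0,0],[0,0,0.3]],[[-7,0,0],[0,0,0.4]]]'

```text
time_s: 10.92
tcp_pos: [0.4648, -0.3267, 0.0482]
eef_rot: [-180.0, -0.2, -21.2]
contact_force: [-0.7, -0.4, -0.8]
gripper_width: 0.0577
gripper_force: 40.0
```

Emit:
move_arm --targets '[[[0,0,0],[0,0,0.9]],[[0,0,0],[0,0,0.9]],[[0,0,0],[0,0,0.9]],[[0,0,0],[0,0,0.9]],[[0,0,0],[0,0,0.9]]]'

```text
time_s: 11.55
tcp_pos: [0.4651, -0.3266, 0.048]
eef_rot: [-179.8, -0.1, -72.8]
contact_force: [-0.6, -0.5, -1.5]
gripper_width: 0.0579
gripper_force: 40.0
```

Emit:
move_arm --targets '[[[0,0,0],[0,0,0.9]],[[0,0,0],[0,0,0.9]],[[0,0,0],[0,0,0.9]],[[0,0,0],[0,0,0.9]],[[0,0,0],[0,0,0.9]]]'

```text
time_s: 12.18
tcp_pos: [0.4651, -0.3266, 0.048]
eef_rot: [-179.8, 0.1, -124.4]
contact_force: [0.5, -0.2, -1.8]
gripper_width: 0.0577
gripper_force: 40.0
```

Emit:
move_arm --targets '[[[0,0,0],[0,0,0.9]],[[0,0,0],[0,0,0.9]],[[0,0,0],[0,0,0.9]],[[0,0,0],[0,0,0.9]],[[0,0,0],[0,0,0.9]]]'

```text
time_s: 12.8
tcp_pos: [0.4651, -0.3266, 0.048]
eef_rot: [-179.9, 0.2, -175.9]
contact_force: [-0.4, -0.3, -0.5]
gripper_width: 0.0574
gripper_force: 40.0
```

```bash
python3 -c "
from h import *
print(r.get_state()['joints'])
plan((.5196,-.3242,.047,-178.2))"
```

```text
[-1.53522910e+01  2.07685531e+01 -2.55576573e+01  3.22564104e-03
 -4.34480995e+01 -7.05861392e+01]
[[-5.45, -0.15, 0.10],[0,0,0.040]]
-> at (0.5196, -0.3242, 0.047, -178.2)
```

Emit:
move_arm --targets '[[[-1.5,0,0],[0,0,0.04]],[[-3,-0.1,0.1],[0,0,0.04]],[[-5.45,-0.15,0.1],[0,0,0.04]],[[-5.45,-0.15,0.1],[0,0,0.04]],[[-5.45,-0.15,0.1],[0,0,0.04]]]'

```text
time_s: 13.42
tcp_pos: [0.5177, -0.3235, 0.046]
eef_rot: [180.0, 0.0, -177.9]
contact_force: [-0.3, 0.0, -1.8]
gripper_width: 0.0579
gripper_force: 40.0
```

Emit:
move_arm --targets '[[[-0.3,0,0],[0,0,0]],[[-0.6,0,0],[0,0,0]],[[-0.8,0,0],[0,0,0]],[[-1.0,0,0],[0,0,0]],[[-1.0,0,0],[0,0,0]]]'

```text
time_s: 14.05
tcp_pos: [0.5265, -0.3233, 0.046]
eef_rot: [180.0, -0.1, -178.0]
contact_force: [-4.7, 0.1, 0.9]
gripper_width: 0.0578
gripper_force: 40.0
```

Emit:
move_arm --targets '[[[-0.1,0,0],[0,0,0]],[[-0.15,0,0],[0,0,0]],[[-0.2,0,0],[0,0,0]],[[-0.25,0,0],[0,0,0]],[[-0.25,0,0],[0,0,0]]]'

```text
time_s: 14.68
tcp_pos: [0.5298, -0.3232, 0.0461]
eef_rot: [180.0, -0.0, -178.0]
contact_force: [-3.2, -0.1, -1.4]
gripper_width: 0.0578
gripper_force: 40.0
```

Emit:
move_arm --targets '[[[-0.1,0,0],[0,0,0]],[[-0.15,0,0],[0,0,0]],[[-0.2,0,0],[0,0,0]],[[-0.2,0,0],[0,0,0]],[[-0.2,0,0],[0,0,0]]]'

```text
time_s: 15.3
tcp_pos: [0.5313, -0.3231, 0.0461]
eef_rot: [180.0, -0.1, -178.0]
contact_force: [-5.3, -1.0, -0.8]
gripper_width: 0.0575
gripper_force: 40.0
```

Emit:
move_arm --targets '[[[-0.1,0,0],[0,0,0]],[[-0.15,0,0],[0,0,0]],[[-0.2,0,0],[0,0,0]],[[-0.2,0,0],[0,0,0]],[[-0.2,0,0],[0,0,0]]]'

```text
time_s: 15.92
tcp_pos: [0.5314, -0.3231, 0.046]
eef_rot: [179.9, -0.2, -178.0]
contact_force: [-10.9, -0.1, 3.5]
gripper_width: 0.0576
gripper_force: 40.0
```

Emit:
move_arm --targets '[[[-0.1,0,0],[0,0,0]],[[-0.15,0,0],[0,0,0]],[[-0.2,0,0],[0,0,0]],[[-0.2,0,0],[0,0,0]],[[-0.2,0,0],[0,0,0]]]'

```text
time_s: 16.55
tcp_pos: [0.5315, -0.323, 0.0459]
eef_rot: [179.9, -0.4, -178.0]
contact_force: [-16.7, -1.4, 6.5]
gripper_width: 0.0579
gripper_force: 40.0
```

```bash
python3 -c "
from h import *
plan((.47,-.325,.046,-178),(.47,-.325,.2,-178),(.468,.415,.2,-63.7))"
```

```text
[[6.15, 0.02, -0.01],[0,0,-0.000]]
-> at (0.47, -0.325, 0.046, -178)
[[-0.00, 0.00, -15.40],[0,0,-0.000]]
-> at (0.47, -0.325, 0.2, -178)
[[-0.79, 24.65, -0.00],[0,0,-0.665]]
[[-15.84, 18.91, -0.00],[0,0,-0.665]]
[[-24.13, 5.11, -0.00],[0,0,-0.665]]
-> at (0.468, 0.415, 0.2, -63.7)
```

Emit:
move_arm --targets '[[[2.5,0,0],[0,0,0]],[[6.2,0,0],[0,0,0]],[[6.2,0,-5],[0,0,0]],[[6.2,0,-10],[0,0,0]],[[6.2,0,-15.4],[0,0,0]]]'

```text
time_s: 17.18
tcp_pos: [0.4753, -0.3254, 0.2027]
eef_rot: [-179.9, 0.2, -177.9]
contact_force: [1.7, 0.1, -0.8]
gripper_width: 0.0577
gripper_force: 40.0
```

Emit:
move_arm --targets '[[[-0.79,24.65,0],[0,0,-0.665]],[[-0.79,24.65,0],[0,0,-0.665]],[[-0.79,24.65,0],[0,0,-0.665]],[[-0.79,24.65,0],[0,0,-0.665]],[[-0.79,24.65,0],[0,0,-0.665]]]'

```text
time_s: 17.8
tcp_pos: [0.4749, -0.0745, 0.2017]
eef_rot: [-179.9, 0.3, -139.4]
contact_force: [-0.4, -0.4, -1.3]
gripper_width: 0.0575
gripper_force: 40.0
```

Emit:
move_arm --targets '[[[-15.84,18.91,0],[0,0,-0.665]],[[-15.84,18.91,0],[0,0,-0.665]],[[-15.84,18.91,0],[0,0,-0.665]],[[-15.84,18.91,0],[0,0,-0.665]],[[-15.84,18.91,0],[0,0,-0.665]]]'

```text
time_s: 18.42
tcp_pos: [0.4735, 0.172, 0.2009]
eef_rot: [-179.9, 0.2, -101.5]
contact_force: [0.3, -0.7, -0.8]
gripper_width: 0.0578
gripper_force: 40.0
```

Emit:
move_arm --targets '[[[-24.13,5.11,0],[0,0,-0.665]],[[-24.13,5.11,0],[0,0,-0.665]],[[-24.13,5.11,0],[0,0,-0.665]],[[-24.13,5.11,0],[0,0,-0.665]],[[-24.13,5.11,0],[0,0,-0.665]]]'

```text
time_s: 19.05
tcp_pos: [0.4721, 0.4182, 0.1995]
eef_rot: [-179.9, 0.0, -63.5]
contact_force: [-0.1, -0.6, -1.7]
gripper_width: 0.058
gripper_force: 40.0
```

```bash
python3 - <<'E'
from h import *
s=r.get_state();print(s['tcp_pos'],s['eef_rot'])
c,m,q=look((.503,.343,116.3),.003,'first',f='w4.png')
E
```

```text
[0.47207765 0.41818961 0.19952965] [-1.79929015e+02  3.49858165e-02 -6.34973842e+01]
first 0.73 [  0.5038   0.3443 113.919 ] 0.127
```

View pics/w4.png

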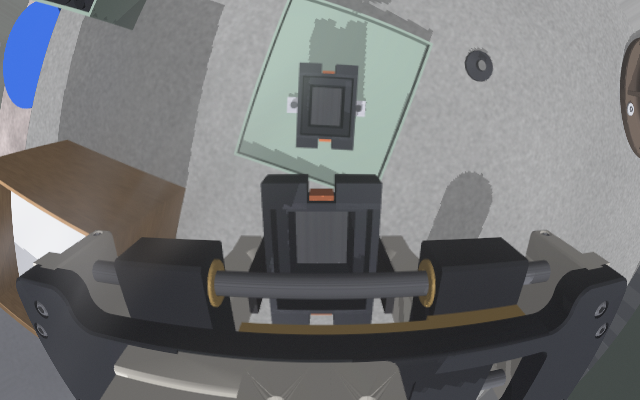

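First is at (327,106), with its corners near (301,64), (358,66), (354,150) and (297,148). I'll check the fit against the corners.

```bash
python3 - <<'E'
from h import *
c=cap('wrist');im=c['image']
cor=[(64,301),(66,358),(150,354),(148,297)]
P=np.array([at(c,*p,.047,True) for p in cor])
print(P.mean(0),[np.linalg.norm(P[i]-P[(i+1)%4]).round(4) for i in range(4)])
d=P[0]+P[1]-P[2]-P[3];print(np.degrees(np.arctan2(d[1],d[0])))
from h import fit
g=im.max(2);m=np.zeros(g.shape,bool);m[55:160,290:366]=g[55:160,290:366]<78
n,l,st,ce=cv2.connectedComponentsWithStats(m.astype(np.uint8));k=1+st[1:,4].argmax();m=l==k
cn,_=cv2.findContours(m.astype(np.uint8),0,2);mm=np.zeros(g.shape,np.uint8);cv2.drawContours(mm,cn,-1,1,-1);m=mm>0
print(st[k]);print(fit([(c,m,True)],(.503,.343,115),.003))
v=im[40:170,270:390].copy()
q=fit([(c,m,True)],(.503,.343,115),.003)[0];t=np.radians(q[2]-90)
M=np.array([[np.cos(t),-np.sin(t),0],[np.sin(t),np.cos(t),0],[0,0,1]])
v=cv2.resize(v,None,fx=4,fy=4,interpolation=cv2.INTER_CUBIC)
for x in projs(c,hull(.003)[0]@M.T+[q[0],q[1],0],True): cv2.circle(v,tuple(int(i) for i in ((x-[270,40]+.5)*4)),3,(0,0,255),-1)
cv2.imwrite('pics/w4c.png',v)
plan((q[0],q[1],.2,q[2]-180),(q[0],q[1],.1,q[2]-180))
E
```

```text
[0.50179418 0.34031561 0.047     ] [np.float64(0.0563), np.float64(0.0855), np.float64(0.0578), np.float64(0.0852)]
-66.2959318199536
[ 297   80   55   61 1225]
(array([  0.5006,   0.3477, 116.7302]), np.float64(0.753))
[[7.22, 0.35, 0.02],[0,0,-0.008]]
-> at (np.float64(0.5006), np.float64(0.3477), 0.2, np.float64(-63.269800000000004))
[[0.00, -0.00, 10.00],[0,0,-0.000]]
-> at (np.float64(0.5006), np.float64(0.3477), 0.1, np.float64(-63.269800000000004))
```

View pics/w4c.png

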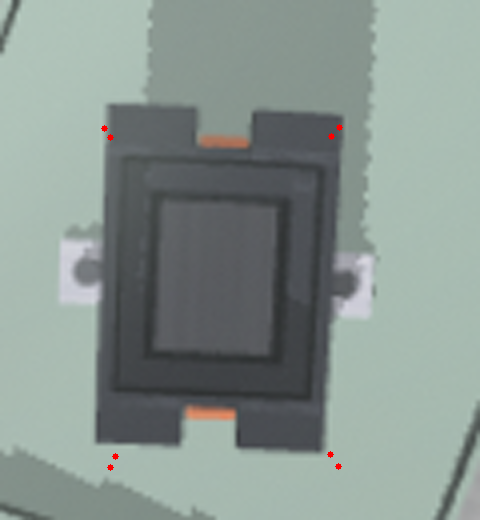

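Collar corners in the crop are (107,104), (342,115), (324,452) and (96,441). The threshold fit was poor, so I'll use the corners.

```bash
cat >> h.py <<'E'
def corners(c,px,z,fish=True):
    """px: (col,row) far-left,far-right,near-right,near-left in tool view; returns centre,yaw of tool x, sides"""
    P=np.array([at(c,y,x,z,fish) for x,y in px]);d=P[0]+P[1]-P[2]-P[3];e=P[0]+P[3]-P[1]-P[2]
    print('ctr',P.mean(0).round(4),'yaw',np.degrees(np.arctan2(d[1],d[0])).round(2),(np.degrees(np.arctan2(e[1],e[0]))-90).round(2),'sides',[np.linalg.norm(P[i]-P[(i+1)%4]).round(4) for i in range(4)])
    return P.mean(0)
E
python3 - <<'E'
from h import *
c=cap('wrist');
q=corners(c,[(270+x/4-.4,40+y/4-.4) for x,y in((107,104),(342,115),(324,452),(96,441))],.047)
plan((q[0],q[1],.2,-65.9),(q[0],q[1],.075,-65.9))
E
```

```text
ctr [0.504  0.3431 0.047 ] yaw -66.13 -66.42 sides [np.float64(0.0581), np.float64(0.0858), np.float64(0.058), np.float64(0.0855)]
[[7.76, 0.23, 0.05],[0,0,0.037]]
-> at (np.float64(0.5040334988297979), np.float64(0.34308317263553195), 0.2, -65.9)
[[0.00, -0.00, 12.50],[0,0,-0.000]]
-> at (np.float64(0.5040334988297979), np.float64(0.34308317263553195), 0.075, -65.9)
```

Emit:
move_arm --targets '[[[3.8,0.15,0],[0,0,0.047]],[[7.67,0.23,0],[0,0,0.047]],[[7.67,0.23,5],[0,0,0.047]],[[7.67,0.23,10],[0,0,0.047]],[[7.67,0.23,11.5],[0,0,0.047]]]'

```text
time_s: 19.88
tcp_pos: [0.5024, 0.3422, 0.0831]
eef_rot: [179.8, -0.1, -66.5]
contact_force: [0.4, -0.3, 0.3]
gripper_width: 0.0579
gripper_force: 40.0
```

```bash
python3 -c "
from h import *
print(r.get_state()['tcp_pos'])
plan((.5036,.344,.054,-66.2))"
```

```text
[0.50240382 0.34223723 0.08313284]
[[-0.11, -0.18, 2.91],[0,0,-0.005]]
-> at (0.5036, 0.344, 0.054, -66.2)
```

Emit:
move_arm --targets '[[[-0.11,-0.18,0],[0,0,0]],[[-0.11,-0.18,1],[0,0,0]],[[-0.11,-0.18,2],[0,0,0]],[[-0.11,-0.18,2.7],[0,0,0]],[[-0.11,-0.18,2.7],[0,0,0]]]'

```text
time_s: 20.5
tcp_pos: [0.5041, 0.3465, 0.0577]
eef_rot: [179.9, -0.0, -66.3]
contact_force: [-0.4, -0.4, -1.3]
gripper_width: 0.0576
gripper_force: 40.0
```

Emit:
move_arm --targets '[[[0,0,0.2],[0,0,0]],[[0,0,0.4],[0,0,0]],[[0,0,0.5],[0,0,0]],[[0,0,0.6],[0,0,0]],[[0,0,0.6],[0,0,0]]]'

```text
time_s: 21.12
tcp_pos: [0.5044, 0.3466, 0.0522]
eef_rot: [180.0, -0.0, -66.3]
contact_force: [0.0, -0.1, -2.2]
gripper_width: 0.0577
gripper_force: 40.0
```

Emit:
move_arm --targets '[[[0.1,0.1,0],[0,0,0]],[[0.15,0.15,0],[0,0,0]],[[0.15,0.15,0.2],[0,0,0]],[[0.15,0.15,0.3],[0,0,0]],[[0.15,0.15,0.3],[0,0,0]]]'

```text
time_s: 21.75
tcp_pos: [0.5037, 0.3448, 0.0503]
eef_rot: [-180.0, 0.0, -66.3]
contact_force: [-2.7, -2.3, 8.0]
gripper_width: 0.0574
gripper_force: 40.0
```

Emit:
move_arm --targets '[[[0,0,0],[0,0,0]],[[0,0,0],[0,0,0]],[[0,0,0],[0,0,0]],[[0,0,-4],[0,0,0]],[[0,0,-9],[0,0,0]]]' --jaw 7.2

```text
time_s: 22.38
tcp_pos: [0.503, 0.344, 0.1389]
eef_rot: [179.8, -0.1, -66.3]
contact_force: [1.7, 1.4, 1.0]
gripper_width: 0.072
gripper_force: 0.0
```

Emit:
move_arm --targets '[[[-5,0,-3],[0,0,0]],[[-8,0,-6],[0,0,0]],[[-8,0,-6],[0,0,0]],[[-8,0,-6],[0,0,0]],[[-8,0,-6],[0,0,0]]]'

```text
time_s: 23.0
tcp_pos: [0.4714, 0.4169, 0.1981]
eef_rot: [179.9, -0.1, -66.4]
contact_force: [0.4, -0.3, -0.5]
gripper_width: 0.0719
gripper_force: 0.0
```

```bash
python3 - <<'E'
from h import *
s=r.get_state();print(s['tcp_pos'],s['eef_rot'])
c=cap('wrist','w5.png')
cs=cap('side')
cv2.imwrite('pics/m5.png',np.vstack([cv2.resize(c['image'][0:200,220:420],(500,500),interpolation=2).copy()[:300],cv2.resize(cs['image'][110:190,210:343],(500,300),interpolation=2)]))
cv2.imwrite('pics/m5.png',np.hstack([cv2.resize(c['image'][30:180,260:380],(400,500),interpolation=2),cv2.resize(cs['image'][110:210,235:315],(400,500),interpolation=2)]))
ct=cap('top')
for m,s,sat,ce in masks(ct,'top'):
    p=at(ct,*ce,.03);print(round(s,2),round(sat),p.round(3), fit([(ct,m,False)],(p[0],p[1],None)) if sat<50 and p[1]<.25 else '')
E
```

```text
[0.4714326  0.41688518 0.19808373] [ 1.79898330e+02 -6.03507410e-02 -6.63799058e+01]
0.93 4 [0.661 0.096 0.03 ] (array([6.597000e-01, 9.740000e-02, 1.580249e+02]), np.float64(0.136))
0.86 5 [0.505 0.353 0.03 ] 
0.85 106 [0.458 0.044 0.03 ] 
0.73 110 [ 0.338 -0.043  0.03 ] 
0.57 4 [ 0.629 -0.124  0.03 ] (array([  0.628 ,  -0.1234, -34.2679]), np.float64(0.054))
```

View pics/m5.png

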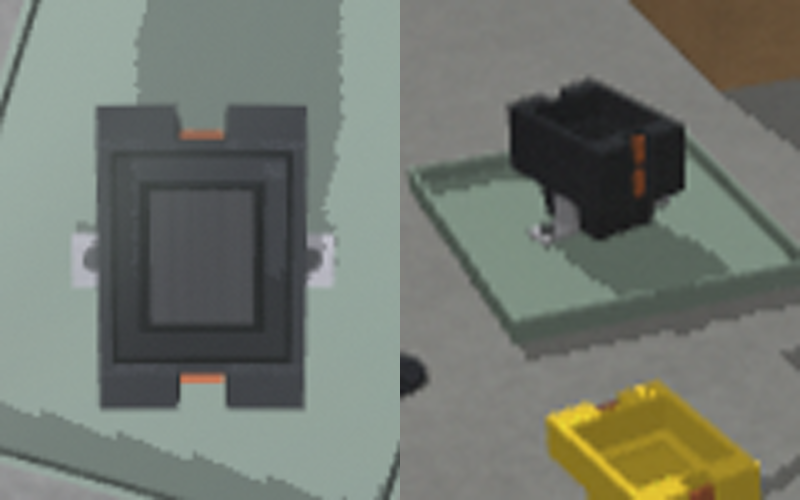

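Nested flush: the side view shows the two terminals in line and no gap between collars. Next is B at about (0.66, 0.097).

```bash
python3 - <<'E'
from h import *
c=cap('wrist')
corners(c,[(260+x/3.333-.4,30+y/3.333-.4) for x,y in((97,105),(307,105),(305,409),(99,408))],.067)
plan((.66,.097,.2,-21))
E
```

```text
ctr [0.5049 0.344  0.067 ] yaw -66.42 -66.57 sides [np.float64(0.058), np.float64(0.0864), np.float64(0.0585), np.float64(0.0861)]
[[18.45, -2.20, -0.06],[0,0,-0.396]]
[[17.88, 5.08, -0.06],[0,0,-0.396]]
-> at (0.66, 0.097, 0.2, -21)
```

Emit:
move_arm --targets '[[[18.45,-2.2,0],[0,0,-0.396]],[[18.45,-2.2,0],[0,0,-0.396]],[[18.45,-2.2,0],[0,0,-0.396]],[[18.45,-2.2,0],[0,0,-0.396]],[[18.45,-2.2,0],[0,0,-0.396]]]'

```text
time_s: 23.88
tcp_pos: [0.5659, 0.2573, 0.1991]
eef_rot: [180.0, 0.0, -43.8]
contact_force: [-0.1, 0.6, -1.2]
gripper_width: 0.0721
gripper_force: 0.0
```

Emit:
move_arm --targets '[[[17.9,5.1,0],[0,0,-0.396]],[[17.9,5.1,0],[0,0,-0.396]],[[17.9,5.1,0],[0,0,-0.396]],[[17.9,5.1,0],[0,0,-0.396]],[[17.9,5.1,0],[0,0,-0.396]]]'

```text
time_s: 24.5
tcp_pos: [0.6599, 0.0982, 0.1989]
eef_rot: [180.0, 0.0, -21.0]
contact_force: [-1.0, -0.4, -0.5]
gripper_width: 0.0719
gripper_force: 0.0
```

```bash
python3 - <<'E'
from h import *
c,m,q=look((.66,.097,158),f='w6.png')
if q is not None: plan((q[0],q[1],.0265,q[2]-180))
E
```

```text
skip [ 0.629 -0.123  0.03 ] 6
skip [0.46  0.075 0.03 ] 91
housing1 0.64 [6.60100e-01 9.61000e-02 1.60289e+02] 0.05
[[0.16, 0.26, 17.28],[0,0,-0.020]]
-> at (np.float64(0.6601), np.float64(0.0961), 0.0265, np.float64(-19.711000000000013))
```

Emit:
move_arm --targets '[[[0.16,0.26,6],[0,0,-0.02]],[[0.16,0.26,12],[0,0,-0.02]],[[0.16,0.26,16],[0,0,-0.02]],[[0.16,0.26,17.3],[0,0,-0.02]],[[0.16,0.26,17.3],[0,0,-0.02]]]'

```text
time_s: 25.22
tcp_pos: [0.6606, 0.0955, 0.0265]
eef_rot: [180.0, 0.0, -19.7]
contact_force: [0.5, 0.0, 1.1]
gripper_width: 0.072
gripper_force: 0.0
```

Emit:
move_arm --targets '[[[0,0,0],[0,0,0]],[[0,0,0],[0,0,0]],[[0,0,0],[0,0,0]],[[0,0,0],[0,0,0]],[[0,0,0],[0,0,0]]]' --jaw 4 --squeeze 40

```text
time_s: 25.85
tcp_pos: [0.6618, 0.095, 0.0282]
eef_rot: [-179.9, -0.1, -19.8]
contact_force: [-1.3, 2.4, 7.6]
gripper_width: 0.0576
gripper_force: 40.0
```

Emit:
move_arm --targets '[[[0,0,-4],[0,0,0]],[[0,0,-8],[0,0,0]],[[0,0,-12],[0,0,0]],[[0,0,-15],[0,0,0]],[[0,0,-15],[0,0,0]]]'

```text
time_s: 26.48
tcp_pos: [0.662, 0.0947, 0.1798]
eef_rot: [-179.8, -0.2, -19.8]
contact_force: [-0.5, -0.1, -1.9]
gripper_width: 0.0576
gripper_force: 40.0
```

```bash
python3 - <<'E'
from h import *
print(r.get_state()['tcp_pos'])
plan((.45,-.3263,.17,1.9),(.50,-.3247,.047,1.9))
E
```

```text
[0.66198815 0.09465392 0.1797883 ]
[[-2.84, 23.39, 0.49],[0,0,-0.190]]
[[-7.19, 22.44, 0.49],[0,0,-0.190]]
-> at (0.45, -0.3263, 0.17, 1.9)
[[5.00, 0.01, 12.30],[0,0,-0.000]]
-> at (0.5, -0.3247, 0.047, 1.9)
```

Emit:
move_arm --targets '[[[-2.84,23.4,0.5],[0,0,-0.19]],[[-2.84,23.4,0.5],[0,0,-0.19]],[[-2.84,23.4,0.5],[0,0,-0.19]],[[-2.84,23.4,0.5],[0,0,-0.19]],[[-2.84,23.4,0.5],[0,0,-0.19]]]'

```text
time_s: 27.1
tcp_pos: [0.552, -0.1187, 0.1705]
eef_rot: [180.0, 0.1, -9.1]
contact_force: [1.1, 1.4, -1.7]
gripper_width: 0.0577
gripper_force: 40.0
```

Emit:
move_arm --targets '[[[-7.2,22.4,0.5],[0,0,-0.19]],[[-7.2,22.4,0.5],[0,0,-0.19]],[[-7.2,22.4,0.5],[0,0,-0.19]],[[-7.2,22.4,0.5],[0,0,-0.19]],[[-7.2,22.4,0.5],[0,0,-0.19]]]'

```text
time_s: 27.72
tcp_pos: [0.4468, -0.3282, 0.1653]
eef_rot: [-180.0, 0.1, 1.7]
contact_force: [-0.1, 0.3, -0.4]
gripper_width: 0.0579
gripper_force: 40.0
```

Emit:
move_arm --targets '[[[2,0,4],[0,0,0]],[[4,0,8],[0,0,0]],[[5,0,11],[0,0,0]],[[5,0,12.2],[0,0,0]],[[5,0,12.2],[0,0,0]]]'

```text
time_s: 28.35
tcp_pos: [0.4982, -0.3239, 0.0436]
eef_rot: [-180.0, 0.1, 2.0]
contact_force: [-0.3, 0.3, -1.4]
gripper_width: 0.0574
gripper_force: 40.0
```

```bash
python3 - <<'E'
from h import *
s=r.get_state();print(s['tcp_pos'],s['eef_rot'])
plan((.52,-.3242,.048,1.9))
E
```

```text
[ 0.49816199 -0.3238752   0.0435773 ] [-1.79964028e+02  1.12728726e-01  1.99602155e+00]
[[2.18, 0.11, -0.44],[0,0,0.002]]
-> at (0.52, -0.3242, 0.048, 1.9)
```

Emit:
move_arm --targets '[[[0.7,0.05,-0.35],[0,0,0]],[[1.4,0.05,-0.35],[0,0,0]],[[2.1,0.07,-0.35],[0,0,0]],[[2.1,0.07,-0.35],[0,0,0]],[[2.1,0.07,-0.35],[0,0,0]]]'

```text
time_s: 28.98
tcp_pos: [0.5195, -0.3245, 0.0477]
eef_rot: [-180.0, 0.0, 2.0]
contact_force: [-0.6, -0.3, -1.4]
gripper_width: 0.0574
gripper_force: 40.0
```

Emit:
move_arm --targets '[[[0.3,0,0],[0,0,0]],[[0.5,0,0],[0,0,0]],[[0.7,0,0],[0,0,0]],[[0.8,0,0],[0,0,0]],[[0.8,0,0],[0,0,0]]]'

```text
time_s: 29.6
tcp_pos: [0.5275, -0.3242, 0.0477]
eef_rot: [-180.0, 0.0, 2.0]
contact_force: [-0.8, 0.4, -2.2]
gripper_width: 0.0576
gripper_force: 40.0
```

Emit:
move_arm --targets '[[[0.1,0,0],[0,0,0]],[[0.15,0,0],[0,0,0]],[[0.2,0,0],[0,0,0]],[[0.25,0,0],[0,0,0]],[[0.25,0,0],[0,0,0]]]'

```text
time_s: 30.22
tcp_pos: [0.53, -0.3241, 0.0476]
eef_rot: [-180.0, 0.0, 2.0]
contact_force: [-3.9, -1.6, -1.5]
gripper_width: 0.0575
gripper_force: 40.0
```

Emit:
move_arm --targets '[[[0.1,0,0],[0,0,0]],[[0.15,0,0],[0,0,0]],[[0.2,0,0],[0,0,0]],[[0.2,0,0],[0,0,0]],[[0.2,0,0],[0,0,0]]]'

```text
time_s: 30.85
tcp_pos: [0.5322, -0.324, 0.0477]
eef_rot: [-180.0, 0.0, 2.0]
contact_force: [-3.4, -0.4, -2.4]
gripper_width: 0.0577
gripper_force: 40.0
```

Emit:
move_arm --targets '[[[0.1,0,0],[0,0,0]],[[0.2,0,0],[0,0,0]],[[0.3,0,0],[0,0,0]],[[0.3,0,0],[0,0,0]],[[0.3,0,0],[0,0,0]]]'

```text
time_s: 31.48
tcp_pos: [0.5328, -0.324, 0.0476]
eef_rot: [-180.0, 0.2, 1.9]
contact_force: [-10.6, -0.7, 2.1]
gripper_width: 0.0576
gripper_force: 40.0
```

Emit:
move_arm --targets '[[[0.1,0,0],[0,0,0]],[[0.15,0,0],[0,0,0]],[[0.2,0,0],[0,0,0]],[[0.2,0,0],[0,0,0]],[[0.2,0,0],[0,0,0]]]'

```text
time_s: 32.1
tcp_pos: [0.5328, -0.3239, 0.0475]
eef_rot: [-179.9, 0.4, 1.9]
contact_force: [-16.0, -1.9, 6.8]
gripper_width: 0.0578
gripper_force: 40.0
```

Emit:
move_arm --targets '[[[0.1,0,0],[0,0,0]],[[0.15,0,0],[0,0,0]],[[0.2,0,0],[0,0,0]],[[0.2,0,0],[0,0,0]],[[0.2,0,0],[0,0,0]]]'

```text
time_s: 32.72
tcp_pos: [0.5329, -0.3239, 0.0472]
eef_rot: [-179.9, 0.6, 1.9]
contact_force: [-20.7, -2.1, 8.7]
gripper_width: 0.0573
gripper_force: 40.0
```

Emit:
move_arm --targets '[[[-2,0,0],[0,0,0]],[[-4,0,0],[0,0,0]],[[-7,0,0],[0,0,0.15]],[[-7,0,0],[0,0,0.3]],[[-7,0,0],[0,0,0.44]]]'

```text
time_s: 33.35
tcp_pos: [0.4711, -0.3267, 0.0488]
eef_rot: [-180.0, -0.2, -23.5]
contact_force: [0.7, -0.2, -2.5]
gripper_width: 0.0575
gripper_force: 40.0
```

Emit:
move_arm --targets '[[[0,0,0],[0,0,0.9]],[[0,0,0],[0,0,0.9]],[[0,0,0],[0,0,0.9]],[[0,0,0],[0,0,0.9]],[[0,0,0],[0,0,0.9]]]'

```text
time_s: 33.98
tcp_pos: [0.4714, -0.3266, 0.0486]
eef_rot: [-179.8, -0.1, -75.1]
contact_force: [-0.6, -0.2, -1.5]
gripper_width: 0.0576
gripper_force: 40.0
```

Emit:
move_arm --targets '[[[0,0,0],[0,0,0.9]],[[0,0,0],[0,0,0.9]],[[0,0,0],[0,0,0.9]],[[0,0,0],[0,0,0.9]],[[0,0,0],[0,0,0.9]]]'

```text
time_s: 34.6
tcp_pos: [0.4714, -0.3266, 0.0486]
eef_rot: [-179.8, 0.1, -126.7]
contact_force: [-0.3, 0.5, -1.1]
gripper_width: 0.0576
gripper_force: 40.0
```

Emit:
move_arm --targets '[[[0,0,0],[0,0,0.9]],[[0,0,0],[0,0,0.9]],[[0,0,0],[0,0,0.9]],[[0,0,0],[0,0,0.9]],[[0,0,0],[0,0,0.9]]]'

```text
time_s: 35.22
tcp_pos: [0.4714, -0.3266, 0.0486]
eef_rot: [-179.9, 0.2, -178.2]
contact_force: [0.3, 0.1, -1.0]
gripper_width: 0.0576
gripper_force: 40.0
```

```bash
python3 -c "
from h import *
plan((.5166,-.3243,.048,-178.1))"
```

```text
[[-4.53, 0.09, 0.06],[0,0,-0.002]]
-> at (0.5166, -0.3243, 0.048, -178.1)
```

Emit:
move_arm --targets '[[[-1.5,0.04,0],[0,0,0]],[[-3,0.04,0],[0,0,0]],[[-4.5,0.04,0],[0,0,0]],[[-4.5,0.04,0],[0,0,0]],[[-4.5,0.04,0],[0,0,0]]]'

```text
time_s: 35.85
tcp_pos: [0.514, -0.3241, 0.0474]
eef_rot: [180.0, -0.0, -177.9]
contact_force: [-1.0, 0.7, -1.4]
gripper_width: 0.0575
gripper_force: 40.0
```

Emit:
move_arm --targets '[[[-0.3,0,0],[0,0,0]],[[-0.5,0,0],[0,0,0]],[[-0.7,0,0],[0,0,0]],[[-0.8,0,0],[0,0,0]],[[-0.8,0,0],[0,0,0]]]'

```text
time_s: 36.48
tcp_pos: [0.5222, -0.3239, 0.0478]
eef_rot: [180.0, -0.0, -177.9]
contact_force: [-0.6, -0.3, -1.8]
gripper_width: 0.0576
gripper_force: 40.0
```

Emit:
move_arm --targets '[[[-0.1,0,0],[0,0,0]],[[-0.15,0,0],[0,0,0]],[[-0.2,0,0],[0,0,0]],[[-0.25,0,0],[0,0,0]],[[-0.25,0,0],[0,0,0]]]'

```text
time_s: 37.1
tcp_pos: [0.5242, -0.3238, 0.0476]
eef_rot: [180.0, -0.0, -178.0]
contact_force: [-3.7, 0.2, -0.8]
gripper_width: 0.0575
gripper_force: 40.0
```

Emit:
move_arm --targets '[[[-0.1,0,0],[0,0,0]],[[-0.15,0,0],[0,0,0]],[[-0.2,0,0],[0,0,0]],[[-0.25,0,0],[0,0,0]],[[-0.25,0,0],[0,0,0]]]'

```text
time_s: 37.72
tcp_pos: [0.5272, -0.3238, 0.0477]
eef_rot: [180.0, -0.0, -178.0]
contact_force: [-3.5, -0.8, -2.1]
gripper_width: 0.058
gripper_force: 40.0
```

Emit:
move_arm --targets '[[[-0.1,0,0],[0,0,0]],[[-0.15,0,0],[0,0,0]],[[-0.2,0,0],[0,0,0]],[[-0.2,0,0],[0,0,0]],[[-0.2,0,0],[0,0,0]]]'

```text
time_s: 38.35
tcp_pos: [0.5282, -0.3237, 0.0476]
eef_rot: [180.0, -0.1, -178.0]
contact_force: [-7.7, -0.2, -0.4]
gripper_width: 0.0579
gripper_force: 40.0
```

Emit:
move_arm --targets '[[[-0.1,0,0],[0,0,0]],[[-0.2,0,0],[0,0,0]],[[-0.3,0,0],[0,0,0]],[[-0.3,0,0],[0,0,0]],[[-0.3,0,0],[0,0,0]]]'

```text
time_s: 38.98
tcp_pos: [0.5283, -0.3236, 0.0474]
eef_rot: [179.9, -0.4, -178.0]
contact_force: [-14.1, -1.5, 6.6]
gripper_width: 0.0578
gripper_force: 40.0
```

Emit:
move_arm --targets '[[[2.5,0,0],[0,0,0]],[[6.2,0,0],[0,0,0]],[[6.2,0,-5],[0,0,0]],[[6.2,0,-10],[0,0,0]],[[6.2,0,-15.4],[0,0,0]]]'

```text
time_s: 39.6
tcp_pos: [0.4716, -0.326, 0.2041]
eef_rot: [-179.9, 0.2, -177.9]
contact_force: [1.8, 0.3, -1.8]
gripper_width: 0.0574
gripper_force: 40.0
```

```bash
python3 -c "
from h import *
print(r.get_state()['tcp_pos'])
plan((.472,.417,.2,-66.4))"
```

```text
[ 0.47157377 -0.32600399  0.20411607]
[[-0.91, 24.75, 0.14],[0,0,-0.649]]
[[-15.68, 19.17, 0.14],[0,0,-0.649]]
[[-24.08, 5.80, 0.14],[0,0,-0.649]]
-> at (0.472, 0.417, 0.2, -66.4)
```

```bash
python3 -c "
from h import *
plan((.5054,.3418,.17,-66.4))"
```

```text
[[-1.93, 22.20, 1.14],[0,0,-0.649]]
[[-14.96, 16.52, 1.14],[0,0,-0.649]]
[[-21.90, 4.13, 1.14],[0,0,-0.649]]
-> at (0.5054, 0.3418, 0.17, -66.4)
```

Emit:
move_arm --targets '[[[-1.93,22.2,1.1],[0,0,-0.649]],[[-1.93,22.2,1.1],[0,0,-0.649]],[[-1.93,22.2,1.1],[0,0,-0.649]],[[-1.93,22.2,1.1],[0,0,-0.649]],[[-1.93,22.2,1.1],[0,0,-0.649]]]'

```text
time_s: 40.22
tcp_pos: [0.4834, -0.1007, 0.1918]
eef_rot: [-179.9, 0.2, -140.5]
contact_force: [-0.2, 0.4, -0.7]
gripper_width: 0.0578
gripper_force: 40.0
```

Emit:
move_arm --targets '[[[-14.96,16.52,1.1],[0,0,-0.649]],[[-14.96,16.52,1.1],[0,0,-0.649]],[[-14.96,16.52,1.1],[0,0,-0.649]],[[-14.96,16.52,1.1],[0,0,-0.649]],[[-14.96,16.52,1.1],[0,0,-0.649]]]'

```text
time_s: 40.85
tcp_pos: [0.4942, 0.1218, 0.1801]
eef_rot: [-179.9, 0.1, -103.4]
contact_force: [-0.4, -0.1, -1.1]
gripper_width: 0.0576
gripper_force: 40.0
```

Emit:
move_arm --targets '[[[-21.9,4.13,1.1],[0,0,-0.649]],[[-21.9,4.13,1.1],[0,0,-0.649]],[[-21.9,4.13,1.1],[0,0,-0.649]],[[-21.9,4.13,1.1],[0,0,-0.649]],[[-21.9,4.13,1.1],[0,0,-0.649]]]'

```text
time_s: 41.48
tcp_pos: [0.5051, 0.3436, 0.1683]
eef_rot: [-180.0, 0.0, -66.3]
contact_force: [-0.7, -0.4, -1.8]
gripper_width: 0.0576
gripper_force: 40.0
```

Emit:
move_arm --targets '[[[0,0,3],[0,0,0]],[[0,0,5.5],[0,0,0]],[[0,0,5.5],[0,0,0]],[[0,0,5.5],[0,0,0]],[[0,0,5.5],[0,0,0]]]'

```text
time_s: 42.1
tcp_pos: [0.5051, 0.3421, 0.1153]
eef_rot: [-179.9, 0.1, -66.4]
contact_force: [-0.7, 0.1, -1.2]
gripper_width: 0.0575
gripper_force: 40.0
```

```bash
python3 -c "
from h import *
s=r.get_state();print(s['tcp_pos'],s['eef_rot'])
plan((.5054,.3418,.08,-66.4))"
```

```text
[0.50505111 0.34213744 0.11527708] [-1.79868568e+02  5.48453049e-02 -6.64322070e+01]
[[0.04, -0.02, 3.53],[0,0,-0.001]]
-> at (0.5054, 0.3418, 0.08, -66.4)
```

Well aligned. Descending to the seat.

Emit:
move_arm --targets '[[[0,0,1],[0,0,0]],[[0,0,2],[0,0,0]],[[0,0,3],[0,0,0]],[[0,0,3.7],[0,0,0]],[[0,0,3.7],[0,0,0]]]'

```text
time_s: 42.72
tcp_pos: [0.5038, 0.3415, 0.0758]
eef_rot: [179.9, -0.0, -66.4]
contact_force: [-0.5, 1.1, -1.2]
gripper_width: 0.0575
gripper_force: 40.0
```

Emit:
move_arm --targets '[[[0,0,0.2],[0,0,0]],[[0,0,0.4],[0,0,0]],[[0,0,0.6],[0,0,0]],[[0,0,0.8],[0,0,0]],[[0,0,0.8],[0,0,0]]]'

```text
time_s: 43.35
tcp_pos: [0.5043, 0.342, 0.0712]
eef_rot: [-179.9, 0.0, -66.4]
contact_force: [-7.1, -2.9, 18.5]
gripper_width: 0.0575
gripper_force: 40.0
```

Emit:
move_arm --targets '[[[0,0,0],[0,0,0]],[[0,0,0],[0,0,0]],[[0,0,0],[0,0,0]],[[0,0,-4],[0,0,0]],[[0,0,-9],[0,0,0]]]' --jaw 7.2

```text
time_s: 43.98
tcp_pos: [0.5037, 0.3412, 0.1583]
eef_rot: [179.8, -0.1, -66.4]
contact_force: [0.9, 0.0, 0.4]
gripper_width: 0.0716
gripper_force: 0.0
```

Emit:
move_arm --targets '[[[-5,0,-2],[0,0,0]],[[-8,0,-4],[0,0,0]],[[-8,0,-4],[0,0,0]],[[-8,0,-4],[0,0,0]],[[-8,0,-4],[0,0,0]]]'

```text
time_s: 44.6
tcp_pos: [0.4722, 0.4141, 0.1978]
eef_rot: [179.9, -0.0, -66.4]
contact_force: [-0.4, -0.6, -0.1]
gripper_width: 0.0719
gripper_force: 0.0
```

```bash
python3 - <<'E'
from h import *
s=r.get_state();print(s['tcp_pos'],s['eef_rot'])
c=cap('wrist','w7.png')
cs=cap('side')
cv2.imwrite('pics/m7.png',np.hstack([cv2.resize(c['image'][10:210,240:400],(400,500),interpolation=2),cv2.resize(cs['image'][90:190,235:315],(400,500),interpolation=2)]))
ct=cap('top')
for m,s,sat,ce in masks(ct,'top'):
    p=at(ct,*ce,.03);print(round(s,2),round(sat),p.round(3), fit([(ct,m,False)],(p[0],p[1],None)) if sat<50 and p[1]<.25 else '')
plan((.628,-.124,.2,-34))
E
```

```text
[0.47217618 0.41411096 0.197796  ] [ 1.79914909e+02 -4.96750796e-02 -6.64429391e+01]
0.93 4 [ 0.628 -0.124  0.03 ] (array([ 6.275000e-01, -1.224000e-01,  1.470713e+02]), np.float64(0.12))
0.85 113 [ 0.336 -0.043  0.03 ] 
0.67 105 [0.459 0.043 0.03 ] 
0.66 6 [0.506 0.361 0.03 ] 
0.49 8 [0.524 0.315 0.03 ] 
[[27.79, 3.63, -0.08],[0,0,-0.283]]
[[25.67, 11.25, -0.08],[0,0,-0.283]]
-> at (0.628, -0.124, 0.2, -34)
```

View pics/m7.png

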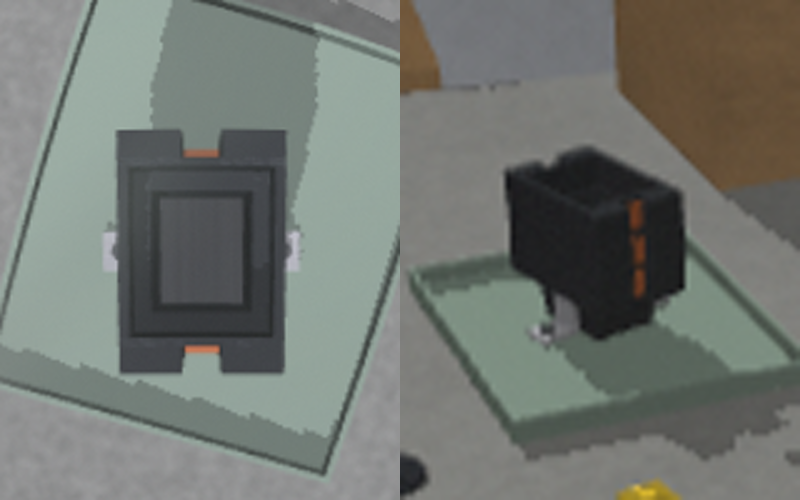

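The second housing is seated flush, with three terminals in line. Now C.

Emit:
move_arm --targets '[[[27.79,3.63,0],[0,0,-0.283]],[[27.79,3.63,0],[0,0,-0.283]],[[27.79,3.63,0],[0,0,-0.283]],[[27.79,3.63,0],[0,0,-0.283]],[[27.79,3.63,0],[0,0,-0.283]]]'

```text
time_s: 45.42
tcp_pos: [0.5505, 0.1429, 0.1989]
eef_rot: [-180.0, -0.0, -50.3]
contact_force: [-0.3, -0.0, -0.2]
gripper_width: 0.0722
gripper_force: 0.0
```

Emit:
move_arm --targets '[[[25.67,11.25,0],[0,0,-0.283]],[[25.67,11.25,0],[0,0,-0.283]],[[25.67,11.25,0],[0,0,-0.283]],[[25.67,11.25,0],[0,0,-0.283]],[[25.67,11.25,0],[0,0,-0.283]]]'

```text
time_s: 46.05
tcp_pos: [0.6283, -0.1264, 0.1984]
eef_rot: [180.0, 0.0, -34.1]
contact_force: [0.4, 0.7, 0.5]
gripper_width: 0.0722
gripper_force: 0.0
```

```bash
python3 - <<'E'
from h import *
c,m,q=look((.628,-.124,146),f='w8.png')
if q is not None: plan((q[0],q[1],.0265,q[2]-180))
E
```

```text
housing1 0.74 [ 6.290000e-01 -1.229000e-01  1.457565e+02] 0.037
[[-0.18, -0.38, 17.15],[0,0,0.001]]
-> at (np.float64(0.629), np.float64(-0.1229), 0.0265, np.float64(-34.24350000000001))
```

Emit:
move_arm --targets '[[[-0.18,-0.3,6],[0,0,0]],[[-0.18,-0.3,12],[0,0,0]],[[-0.18,-0.3,16],[0,0,0]],[[-0.18,-0.3,17.15],[0,0,0]],[[-0.18,-0.3,17.15],[0,0,0]]]'

```text
time_s: 46.78
tcp_pos: [0.6286, -0.1195, 0.0275]
eef_rot: [180.0, 0.0, -33.9]
contact_force: [-0.1, -0.3, 0.3]
gripper_width: 0.0715
gripper_force: 0.0
```

Emit:
move_arm --targets '[[[0,0,0],[0,0,0]],[[0,0,0],[0,0,0]],[[0,0,0],[0,0,0]],[[0,0,0],[0,0,0]],[[0,0,0],[0,0,0]]]' --jaw 4 --squeeze 40

```text
time_s: 47.4
tcp_pos: [0.6295, -0.1197, 0.0291]
eef_rot: [-179.9, -0.1, -33.9]
contact_force: [-1.6, 1.4, 7.2]
gripper_width: 0.0581
gripper_force: 40.0
```

Emit:
move_arm --targets '[[[0,0,-4],[0,0,0]],[[0,0,-8],[0,0,0]],[[0,0,-12],[0,0,0]],[[0,0,-15],[0,0,0]],[[0,0,-15],[0,0,0]]]'

```text
time_s: 48.02
tcp_pos: [0.6298, -0.1197, 0.1808]
eef_rot: [-179.8, -0.3, -34.0]
contact_force: [-0.1, -0.3, -1.2]
gripper_width: 0.0574
gripper_force: 40.0
```

```bash
python3 - <<'E'
from h import *
print(r.get_state()['tcp_pos'])
plan((.45,-.3263,.17,1.9))
E
```

```text
[ 0.62984759 -0.11966516  0.18077018]
[[-3.38, 27.19, 1.08],[0,0,-0.626]]
-> at (0.45, -0.3263, 0.17, 1.9)
```

Emit:
move_arm --targets '[[[-3.4,27.2,1],[0,0,-0.626]],[[-3.4,27.2,1],[0,0,-0.626]],[[-3.4,27.2,1],[0,0,-0.626]],[[-3.4,27.2,1],[0,0,-0.626]],[[-3.4,27.2,1],[0,0,-0.626]]]'

```text
time_s: 48.65
tcp_pos: [0.4451, -0.3277, 0.1664]
eef_rot: [-179.9, 0.1, 1.8]
contact_force: [0.1, -0.0, -0.8]
gripper_width: 0.0578
gripper_force: 40.0
```

Emit:
move_arm --targets '[[[2,0,4],[0,0,0]],[[4,0,8],[0,0,0]],[[4.5,0,11],[0,0,0]],[[4.5,0,12],[0,0,0]],[[4.5,0,12],[0,0,0]]]'

```text
time_s: 49.28
tcp_pos: [0.4924, -0.3246, 0.0468]
eef_rot: [-180.0, 0.1, 1.9]
contact_force: [1.1, -0.3, -0.5]
gripper_width: 0.0576
gripper_force: 40.0
```

```bash
python3 - <<'E'
from h import *
s=r.get_state();print(s['tcp_pos'],s['eef_rot'])
plan((.518,-.3242,.0485,1.9))
c=cap('wrist')
cv2.imwrite('pics/w9.png',cv2.resize(c['image'][60:230,220:420],None,fx=3,fy=3,interpolation=2))
E
```

```text
[ 0.49242508 -0.32464763  0.04677586] [-1.79971478e+02  9.48014383e-02  1.90180247e+00]
[[2.56, 0.04, -0.17],[0,0,0.000]]
-> at (0.518, -0.3242, 0.0485, 1.9)
```

View pics/w9.png

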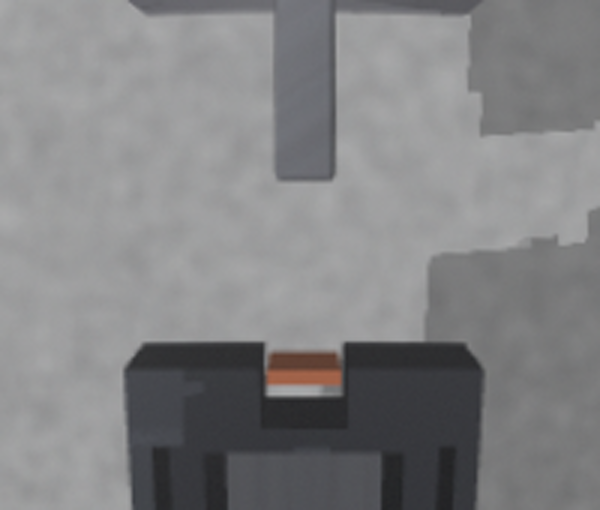

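Nose at (305,180) is in line with the slot at (304,365). Pressing.

Emit:
move_arm --targets '[[[0.9,0,-0.1],[0,0,0]],[[1.8,0,-0.1],[0,0,0]],[[2.5,0,-0.1],[0,0,0]],[[2.5,0,-0.1],[0,0,0]],[[2.5,0,-0.1],[0,0,0]]]'

```text
time_s: 49.95
tcp_pos: [0.5179, -0.3238, 0.0481]
eef_rot: [-180.0, 0.0, 1.9]
contact_force: [-0.4, 0.3, -1.5]
gripper_width: 0.0573
gripper_force: 40.0
```

Emit:
move_arm --targets '[[[0.3,0,0],[0,0,0]],[[0.5,0,0],[0,0,0]],[[0.7,0,0],[0,0,0]],[[0.8,0,0],[0,0,0]],[[0.8,0,0],[0,0,0]]]'

```text
time_s: 50.58
tcp_pos: [0.5255, -0.3237, 0.0481]
eef_rot: [-180.0, 0.1, 1.9]
contact_force: [-4.5, -1.5, 0.2]
gripper_width: 0.0575
gripper_force: 40.0
```

Emit:
move_arm --targets '[[[0.1,0,0],[0,0,0]],[[0.15,0,0],[0,0,0]],[[0.2,0,0],[0,0,0]],[[0.25,0,0],[0,0,0]],[[0.25,0,0],[0,0,0]]]'

```text
time_s: 51.2
tcp_pos: [0.5286, -0.3236, 0.0481]
eef_rot: [-180.0, 0.0, 1.9]
contact_force: [-4.5, -0.5, -1.6]
gripper_width: 0.0576
gripper_force: 40.0
```

Emit:
move_arm --targets '[[[0.1,0,0],[0,0,0]],[[0.15,0,0],[0,0,0]],[[0.2,0,0],[0,0,0]],[[0.25,0,0],[0,0,0]],[[0.25,0,0],[0,0,0]]]'

```text
time_s: 51.82
tcp_pos: [0.5298, -0.3235, 0.0481]
eef_rot: [-180.0, 0.1, 1.9]
contact_force: [-7.5, -1.5, 0.4]
gripper_width: 0.0582
gripper_force: 40.0
```

Home is near 0.530. One confirming push, then back off and turn.

Emit:
move_arm --targets '[[[0.1,0,0],[0,0,0]],[[0.2,0,0],[0,0,0]],[[0.3,0,0],[0,0,0]],[[0.3,0,0],[0,0,0]],[[0.3,0,0],[0,0,0]]]'

```text
time_s: 52.45
tcp_pos: [0.53, -0.3234, 0.0479]
eef_rot: [-179.9, 0.4, 1.8]
contact_force: [-15.1, -1.2, 6.1]
gripper_width: 0.0574
gripper_force: 40.0
```

Emit:
move_arm --targets '[[[-2,0,0],[0,0,0]],[[-4,0,0],[0,0,0]],[[-7,0,0],[0,0,0.15]],[[-7,0,0],[0,0,0.3]],[[-7,0,0],[0,0,0.44]]]'

```text
time_s: 53.08
tcp_pos: [0.4662, -0.3263, 0.0493]
eef_rot: [-180.0, -0.3, -23.6]
contact_force: [-0.1, -0.1, -0.9]
gripper_width: 0.0576
gripper_force: 40.0
```

Emit:
move_arm --targets '[[[0,0,0],[0,0,0.9]],[[0,0,0],[0,0,0.9]],[[0,0,0],[0,0,0.9]],[[0,0,0],[0,0,0.9]],[[0,0,0],[0,0,0.9]]]'

```text
time_s: 53.7
tcp_pos: [0.4664, -0.3261, 0.0491]
eef_rot: [-179.8, -0.1, -75.1]
contact_force: [-0.3, -0.1, -0.7]
gripper_width: 0.0576
gripper_force: 40.0
```

Emit:
move_arm --targets '[[[0,0,0],[0,0,0.9]],[[0,0,0],[0,0,0.9]],[[0,0,0],[0,0,0.9]],[[0,0,0],[0,0,0.9]],[[0,0,0],[0,0,0.9]]]'

```text
time_s: 54.32
tcp_pos: [0.4664, -0.3262, 0.0491]
eef_rot: [-179.8, 0.1, -126.7]
contact_force: [0.0, -0.8, -1.0]
gripper_width: 0.0576
gripper_force: 40.0
```

Emit:
move_arm --targets '[[[0,0,0],[0,0,0.9]],[[0,0,0],[0,0,0.9]],[[0,0,0],[0,0,0.9]],[[0,0,0],[0,0,0.9]],[[0,0,0],[0,0,0.9]]]'

```text
time_s: 54.95
tcp_pos: [0.4664, -0.3261, 0.0491]
eef_rot: [-179.9, 0.2, -178.3]
contact_force: [-0.5, -0.8, -0.7]
gripper_width: 0.0576
gripper_force: 40.0
```

```bash
python3 -c "
from h import *
plan((.5186,-.3240,.048,-178.1))"
```

```text
[[-5.22, 0.06, 0.11],[0,0,-0.003]]
-> at (0.5186, -0.324, 0.048, -178.1)
```

Emit:
move_arm --targets '[[[-1.7,0.03,0],[0,0,0]],[[-3.4,0.03,0],[0,0,0]],[[-5.2,0.03,0],[0,0,0]],[[-5.2,0.03,0],[0,0,0]],[[-5.2,0.03,0],[0,0,0]]]'

```text
time_s: 55.58
tcp_pos: [0.5161, -0.3235, 0.0479]
eef_rot: [180.0, -0.0, -178.0]
contact_force: [-0.3, 0.4, -1.7]
gripper_width: 0.0576
gripper_force: 40.0
```

Emit:
move_arm --targets '[[[-0.3,0,0],[0,0,0]],[[-0.6,0,0],[0,0,0]],[[-0.8,0,0],[0,0,0]],[[-1.0,0,0],[0,0,0]],[[-1.0,0,0],[0,0,0]]]'

```text
time_s: 56.2
tcp_pos: [0.5255, -0.3233, 0.0481]
eef_rot: [180.0, -0.1, -178.0]
contact_force: [-2.5, -0.7, -0.6]
gripper_width: 0.058
gripper_force: 40.0
```

Emit:
move_arm --targets '[[[-0.1,0,0],[0,0,0]],[[-0.15,0,0],[0,0,0]],[[-0.2,0,0],[0,0,0]],[[-0.25,0,0],[0,0,0]],[[-0.25,0,0],[0,0,0]]]'

```text
time_s: 56.82
tcp_pos: [0.5285, -0.3232, 0.0481]
eef_rot: [180.0, -0.0, -178.0]
contact_force: [-3.9, -0.5, -1.2]
gripper_width: 0.0579
gripper_force: 40.0
```

Emit:
move_arm --targets '[[[-0.1,0,0],[0,0,0]],[[-0.15,0,0],[0,0,0]],[[-0.2,0,0],[0,0,0]],[[-0.25,0,0],[0,0,0]],[[-0.25,0,0],[0,0,0]]]'

```text
time_s: 57.45
tcp_pos: [0.531, -0.3231, 0.0482]
eef_rot: [180.0, -0.0, -178.0]
contact_force: [-4.8, 0.2, -2.3]
gripper_width: 0.0577
gripper_force: 40.0
```

Emit:
move_arm --targets '[[[-0.1,0,0],[0,0,0]],[[-0.15,0,0],[0,0,0]],[[-0.2,0,0],[0,0,0]],[[-0.2,0,0],[0,0,0]],[[-0.2,0,0],[0,0,0]]]'

```text
time_s: 58.08
tcp_pos: [0.5311, -0.3231, 0.048]
eef_rot: [180.0, -0.2, -178.0]
contact_force: [-10.0, -0.0, 1.9]
gripper_width: 0.0576
gripper_force: 40.0
```

Emit:
move_arm --targets '[[[-0.1,0,0],[0,0,0]],[[-0.2,0,0],[0,0,0]],[[-0.2,0,0],[0,0,0]],[[-0.2,0,0],[0,0,0]],[[-0.2,0,0],[0,0,0]]]'

```text
time_s: 58.7
tcp_pos: [0.5312, -0.323, 0.048]
eef_rot: [179.9, -0.4, -178.1]
contact_force: [-14.9, -1.5, 5.6]
gripper_width: 0.0577
gripper_force: 40.0
```

Emit:
move_arm --targets '[[[2.5,0,0],[0,0,0]],[[6.2,0,0],[0,0,0]],[[6.2,0,-5],[0,0,0]],[[6.2,0,-10],[0,0,0]],[[6.2,0,-15.4],[0,0,0]]]'

```text
time_s: 59.32
tcp_pos: [0.4746, -0.3254, 0.2047]
eef_rot: [-179.9, 0.2, -178.0]
contact_force: [0.8, -0.8, -1.3]
gripper_width: 0.0575
gripper_force: 40.0
```

```bash
python3 -c "
from h import *
plan((.5038,.3446,.18,-66.4))"
```

```text
[[-1.76, 22.28, 0.82],[0,0,-0.649]]
[[-14.87, 16.69, 0.82],[0,0,-0.649]]
[[-21.94, 4.30, 0.82],[0,0,-0.649]]
-> at (0.5038, 0.3446, 0.18, -66.4)
```

Emit:
move_arm --targets '[[[-1.76,22.28,0.8],[0,0,-0.649]],[[-1.76,22.28,0.8],[0,0,-0.649]],[[-1.76,22.28,0.8],[0,0,-0.649]],[[-1.76,22.28,0.8],[0,0,-0.649]],[[-1.76,22.28,0.8],[0,0,-0.649]]]'

```text
time_s: 59.95
tcp_pos: [0.4849, -0.0992, 0.1954]
eef_rot: [-179.9, 0.2, -140.5]
contact_force: [0.0, -0.5, -1.4]
gripper_width: 0.0578
gripper_force: 40.0
```

Emit:
move_arm --targets '[[[-14.87,16.69,0.8],[0,0,-0.649]],[[-14.87,16.69,0.8],[0,0,-0.649]],[[-14.87,16.69,0.8],[0,0,-0.649]],[[-14.87,16.69,0.8],[0,0,-0.649]],[[-14.87,16.69,0.8],[0,0,-0.649]]]'

```text
time_s: 60.58
tcp_pos: [0.4942, 0.124, 0.1867]
eef_rot: [-179.9, 0.1, -103.5]
contact_force: [-0.1, -0.1, -1.5]
gripper_width: 0.0575
gripper_force: 40.0
```

Emit:
move_arm --targets '[[[-21.94,4.3,0.8],[0,0,-0.649]],[[-21.94,4.3,0.8],[0,0,-0.649]],[[-21.94,4.3,0.8],[0,0,-0.649]],[[-21.94,4.3,0.8],[0,0,-0.649]],[[-21.94,4.3,0.8],[0,0,-0.649]]]'

```text
time_s: 61.2
tcp_pos: [0.5037, 0.3466, 0.1778]
eef_rot: [-179.9, 0.0, -66.4]
contact_force: [0.1, -0.4, -1.4]
gripper_width: 0.0576
gripper_force: 40.0
```

Emit:
move_arm --targets '[[[0,0,2.5],[0,0,0]],[[0,0,4.5],[0,0,0]],[[0,0,4.5],[0,0,0]],[[0,0,4.5],[0,0,0]],[[0,0,4.5],[0,0,0]]]'

```text
time_s: 61.82
tcp_pos: [0.5035, 0.3449, 0.1345]
eef_rot: [-179.9, 0.0, -66.5]
contact_force: [-0.0, -0.5, -1.5]
gripper_width: 0.0575
gripper_force: 40.0
```

```bash
python3 -c "
from h import *
s=r.get_state();print(s['tcp_pos'],s['eef_rot'])
plan((.5038,.3446,.096,-66.4))"
```

```text
[0.50347575 0.34490527 0.134533  ] [-1.79890477e+02  4.81461720e-02 -6.64935236e+01]
[[0.04, -0.02, 3.85],[0,0,-0.002]]
-> at (0.5038, 0.3446, 0.096, -66.4)
```

Emit:
move_arm --targets '[[[0,0,1],[0,0,0]],[[0,0,2],[0,0,0]],[[0,0,3],[0,0,0]],[[0,0,3.7],[0,0,0]],[[0,0,3.7],[0,0,0]]]'

```text
time_s: 62.45
tcp_pos: [0.5025, 0.3445, 0.0953]
eef_rot: [179.9, -0.0, -66.4]
contact_force: [0.5, -0.5, -1.7]
gripper_width: 0.0576
gripper_force: 40.0
```

Emit:
move_arm --targets '[[[0,0,0.2],[0,0,0]],[[0,0,0.4],[0,0,0]],[[0,0,0.6],[0,0,0]],[[0,0,0.8],[0,0,0]],[[0,0,0.8],[0,0,0]]]'

```text
time_s: 63.08
tcp_pos: [0.503, 0.345, 0.092]
eef_rot: [-179.9, 0.0, -66.4]
contact_force: [-10.7, -4.8, 26.6]
gripper_width: 0.0576
gripper_force: 40.0
```

Emit:
move_arm --targets '[[[0,0,-0.15],[0,0,0]],[[0,0,-0.3],[0,0,0]],[[0,0,-0.3],[0,0,0]]]'

```text
time_s: 63.45
tcp_pos: [0.503, 0.345, 0.0921]
eef_rot: [-179.9, 0.0, -66.4]
contact_force: [-3.0, -0.5, 8.4]
gripper_width: 0.0577
gripper_force: 40.0
```

Emit:
move_arm --targets '[[[0,0,0],[0,0,0]],[[0,0,0],[0,0,0]],[[0,0,0],[0,0,0]],[[0,0,-4],[0,0,0]],[[0,0,-9],[0,0,0]]]' --jaw 7.2

```text
time_s: 64.08
tcp_pos: [0.5022, 0.3441, 0.1809]
eef_rot: [179.8, -0.1, -66.5]
contact_force: [0.7, 0.4, 0.2]
gripper_width: 0.0719
gripper_force: 0.0
```

Emit:
move_arm --targets '[[[-5,0,-2],[0,0,0]],[[-10,0,-4],[0,0,0]],[[-10,0,-4],[0,0,0]],[[-10,0,-4],[0,0,0]],[[-10,0,-4],[0,0,0]]]'

```text
time_s: 64.7
tcp_pos: [0.4629, 0.4354, 0.2205]
eef_rot: [179.9, -0.0, -66.5]
contact_force: [0.2, 0.2, -0.1]
gripper_width: 0.0718
gripper_force: 0.0
```

```bash
python3 - <<'E'
from h import *
c=cap('wrist');cs=cap('side');ct=cap('top')
cv2.imwrite('pics/m9.png',np.hstack([cv2.resize(c['image'][0:200,240:400],(240,300),interpolation=2),cv2.resize(cs['image'][90:190,235:315],(240,300),interpolation=2),cv2.resize(ct['image'][100:290,180:383],(320,300),interpolation=2)]))
E
```

```text
(no output)
```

View pics/m9.png

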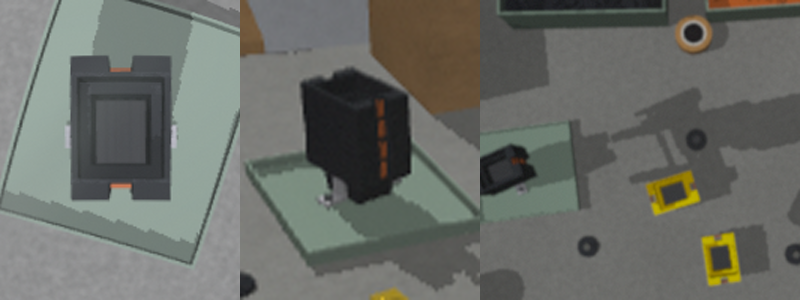

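The stack of four is flush and no dark housing is left on the bench.

```bash
python3 -c "
from plant import r
print(r.close_job())"
```

```text
the job is handed in; nothing more can be done
None
```

All three loose dark housings had both terminals pressed home on the nose and are nested fully down on the clipped housing in the tray; the yellow tubs and small parts were left where they were, and the job was handed in at about 65 s.

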